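# Lock the rollover cradle at its service angle with a linchpin

### The job

Tip the chassis cradle towards you, front bar down, until the hole through its trunnion shaft lines up with the slanting hole through the square hub on its left. Take the larger of the two linchpins out of the wooden rack and push it right down through hub and shaft until its flange sits on the hub, with the ring on the open, outer end of the hub; then swing the ring over the hub's end and press it home against the pin's shank underneath, so that the pin cannot come out. Let go of everything, leave the small linchpin in the rack, and leave the other things on the desk standing where they are.

Things in the scene. Friction and masses are not known exactly. Their poses are not given: they have to be found in the camera images.
- stand: grey steel rollover stand, fixed to the desk at a new place and yaw each time: foot 170 x 210 mm, two uprights 183 mm high. Origin under the foot's middle, -x its front (robot's side), y its left, z up. The trunnion axis runs along y, 165 mm above the desk, over the origin. A square hub sticks out of the left upright; nothing stands right below it or just off its end
- hub_hole (a point): centre of the hole's mouth on the hub's top face. Hub: fixed square tube 38 x 38 mm round a 26 mm shaft; the 13 mm hole passes tube and shaft, 38 mm in all. z points out of the hole, leaning 35 degrees from vertical to the stand's front; y along the trunnion axis to the hub's open end, 13 mm away (the upright is at y = -44); x rearwards and up. Trunnion axis at z = -19; stand's middle at y = -144
- cradle_tilt (a joint): turn (rad) of the cradle, a frame with an upturned aluminium chassis 125 x 140 x 44 mm, about the trunnion axis. 0 level, grows as the front bar goes down. At 0.611 the shaft's hole lines up with the hub's (0.12 either way still lets the pin pass; a black line on the shaft's end shows its direction). Balanced, stays where left (about 1 N at the bar); no stop there. Starts at -0.4 to 0.2
- handle_bar (a point): middle of the cradle's front bar: level, parallel to the trunnion axis and 112 mm from it, 160 mm long, 13 mm thick over its black rubber sleeve (110 mm long); free to be gripped from above, 40 mm from the chassis
- pin_rack: plywood rack, 204 mm wide, fixed to the desk at a new place and yaw each time; its board slopes 25 degrees, front low. Origin under its base, -x its front, y its left. Two holes, 104 mm apart, 80 mm above the desk, hold the two linchpins, either in either; flange on the board, leaning 25 degrees towards the front, rings out to the left. A pin is drawn out along its own axis
- linchpin_grip (a point): centre of the flat grip of the larger linchpin (plain steel, 127 mm long, about 0.15 kg). z along the pin from tip to grip; y across the flats; x to the ring's side. Grip 22 (x) x 14 (y) x 44 (z) mm, set 8 mm off the pin's axis to balance the ring: the axis is at x = +8 mm. Under it a lug 18 mm thick (y), z = -22 to -33; flange 24 mm wide, its underside (seat) at z = -37.4
- linchpin_tip (a point): tip of the larger linchpin's shank, axes as linchpin_grip. The shank is 10 mm thick, 68 mm long below the flange, its last 12 mm tapering to 5 mm
- linchpin_ring (a joint): swing (rad) of the larger linchpin's ring. 0 closed: its far end rests on the shank near the tip; 1.57: it sticks out square to the pin, to +x. Starts at 1.55 to 1.9. Ring 66 mm across the wire's middle line, wire 5 mm, passes round the hub; hinge line parallel to y through x = +17, z = -27 mm of linchpin_grip. Slightly stiff (0.25 N at its end), stays where left
- linchpin_ring_end (a point): point of the ring's wire farthest from its hinge, 64 mm from it. With the pin home and the ring closed it lies under the hub, 54 mm below the hub's top face
- linchpin: the larger linchpin: origin on its axis at the flange's underside, axes as linchpin_grip
- spare_pin_grip (a point): centre of the grip (18 x 12 x 34 mm) of the small linchpin, 93 mm long with a 46 mm ring, in the rack's other hole; too short for this hub. It stays there
- coffee_cup: bystander: patterned cup, half full, 78 mm wide, 68 mm high, in front of the stand; origin under its centre
- amber_bottle: bystander: amber bottle with black cap, 68 mm wide, 168 mm high, beyond the hub; origin under its centre
- pliers: bystander: orange-handled pliers lying on the desk, 167 x 57 x 15 mm; origin under its middle
- solder_spool: bystander: spool of solder with green flanges, 64 mm wide, 46 mm high, beside the stand; origin at its foot
- tub: bystander: small lilac lidded tub, 78 x 75 x 34 mm; origin under its centre
- screwdriver: bystander: yellow-handled screwdriver lying in front of the rack, 168 mm long; origin under its middle
- masking_tape: bystander: roll of masking tape lying flat, 100 mm wide, 25 mm high; origin under its centre

How it is judged:
By the outcome, as a careful person would: the job done as asked, in the order asked, and still so for the second after the job is handed in, with the robot touching nothing.
It also fails if it takes over 69 s, if anything falls off the work surface, if the arm or the gripper's body presses on something with over 40 N, if the wrist force passes 120 N, or if a joint passes its speed limit or range.

### The arm

A 6-joint arm with a two-finger parallel gripper is mounted at the origin on a cart in front of the work surface, level with it; the furniture and walls round the work are solid. World frame = base frame: x ahead of the robot, y to its left, z up, the work surface at z = 0. Lengths are in m, angles in rad, forces in N, time in s.
With the tool pointing down it reaches from about 0.25 to 0.85 m from the base axis. Payload 12.5 kg.
Tool frame: the origin (TCP) lies midway between the tips of the shut fingers; the grasp point (between the pads) lies 19 mm behind it; z points along the fingers, y is the line along which they close (so a half turn about z gives the same grasp; the last joint's range is limited). The gripper opens to 93 mm and grips with 3 to 60 N. Pads are 15 mm wide; open, the fingers measure 128 mm over their backs; the gripper's body (75 mm by 188 mm) begins 65 mm behind the grasp point.
Start: joints at [-1.288, 0.351, 1.652, -0, 1.139, -0.085], TCP at [0.198, -0.513, 0.219] pointing down, gripper open.
Joint ranges: [-2.75, 2.75], [-0.79, 2.1], [0.01, 2.65], [-1.57, 4.71], [0.07, 3.14], [-2.87, 2.87]. Speed limits (rad/s): [2.22, 2.22, 2.79, 3.14, 3.14, 3.14].

### API

Orientations are given as a unit quaternion [x, y, z, w].
In Python, from station import arm gives the robot as it stands.
- The arm moves only by the tool play_rows, never from a script. Its argument "targets" is one flat list of numbers, 7 for each row, row after row: the shift along the tool's x, y, z in cm, then the turn, a rotation vector about the tool's x, y, z in rad, then the opening, from 0 (shut) to 1 (fully open). In form: [dx, dy, dz, ax, ay, az, fingers, dx, dy, dz, ax, ay, az, fingers, ...]. A call has exactly 10 rows; each row shifts and turns the commanded pose from where the row before left it, along the tool's axes as they then stand; what a row does not reach is not made up. A row lasts 1/8 s, in which the tool goes at most 62.5 mm and 10.7 degrees, less where a joint would pass 70% of its speed; a pose out of reach is approached as far as the arm can. A call is refused whole if a number of a shift passes 6.25 or a number of a turn 0.188, either way. A call with a gripper value outside its range is refused whole. The fingers move at their own pace and stop on an object; "grip_force" is the grip in N (left out, the last holds). Time passes only in rows, so rows that do not move let the fingers close, or fill a call up. It gives the time, the measured TCP pose, the force, the opening and the grip force at its end, in the units of the state.
- arm.sense(): the state, without advancing time (a new reading comes with each control period).
- arm.read_camera(name): name is "side" or "top" or "wrist"; returns a dict with "image" (384x512x3 uint8, red, green, blue), "fx", "fy", "cx", "cy" (pixels), "k1" (the pictures are not rectified: a ray, as slopes to the right and down, at radius r is drawn at 1 + k1 r^2 times it, then the intrinsics apply), "rvec" (rotation vector, rad) and "tvec" (3), from world to camera coordinates, as OpenCV has them; the wrist camera has in their place "T_tool_cam" (4x4, takes a point from camera to tool coordinates, whose origin is the TCP and whose axes are the flange's). Camera axes: x right, y down, z forward; pixel columns grow to the right and rows downward; lengths in m; the calibration is good to about 2 mm. A picture is of the moment at which its call begins: read the wrist's pose just before it. There is no depth.
- arm.hand_in(): hands the job in; it is judged then, once.
The state is a dict: "clock": time; "joint_pos": joint angles; "dq": joint speeds; "effort": joint torques, N m; "tool_pos": TCP position; "eef_rot": TCP orientation; "force": force on the tool from outside, world axes, zero at the start; "torque": the same for the moment, N m; "opening": finger opening in m; "gripper_force": force on a finger pad.
Only numpy, scipy, OpenCV 4.12 (cv2) and the standard library are available. Lean on these libraries where they do the work, as an engineer would, in place of code of your own. Each camera call takes 0.05 s, during which the arm holds its last target. There are 200 camera calls.

## Working session

There is one attempt and no reset: what is moved stays moved. The work goes in short steps, Python scripts to look and compute and a tool call to move; the robot and the scene stay as the last step left them, time stands still between calls to the robot, and variables do not carry over. Pictures are saved under pics/ and viewed, at most 10 in all, crops included, and the job is handed in when it is done.

Besides the shell and the picture viewer there is one more tool, called as a command line: name --argument value ..., lists and objects as JSON in quotes. play_rows: Moves the arm, as the interface text tells. Its arguments: {"type":"object","properties":{"targets":{"type":"array","items":{"type":"number"}},"grip_force":{"type":"number"}},"required":["targets"]}

```bash
mkdir -p pics; ls
python3 - <<'E'
from station import arm
import cv2,json
s=arm.sense();print(s)
import pickle
d={}
for n in("side","top"):
    c=arm.read_camera(n);d[n]=c
    cv2.imwrite(f"pics/{n}0.png",cv2.resize(c["image"][:,:,::-1],(800,600),interpolation=cv2.INTER_CUBIC))
    print({k:v for k,v in c.items() if k!="image"})
pickle.dump(d,open("c0.pkl","wb"))
E
```

```text
pics
{'clock': 0.0, 'joint_pos': array([-1.28760669e+00,  3.51255402e-01,  1.65239228e+00, -3.75930106e-06,
        1.13910392e+00, -8.45840052e-02]), 'dq': array([-3.94291795e-05,  1.37595211e-04, -1.13643479e-03,  4.83433843e-04,
       -2.01448066e-04, -1.21848927e-04]), 'effort': array([-1.65845493e-03, -4.97327292e+01, -2.85255057e+01,  6.98199752e-02,
        2.57227285e-02, -9.78781736e-05]), 'tool_pos': array([ 0.19768457, -0.51289004,  0.21810303]), 'eef_rot': array([ 9.83140098e-01,  1.82852979e-01, -5.91469617e-05, -5.76447451e-04]), 'force': array([-0.4662849 ,  0.07573444, -0.44612848]), 'torque': array([-0.02574964,  0.0278193 ,  0.00090286]), 'gripper_force': 0.0, 'opening': 0.09313518925606709}
{'fx': 435.0295786122072, 'fy': 435.0295786122072, 'cx': 250.86192705953388, 'cy': 190.10753395740088, 'k1': -0.10876176102783601, 'rvec': array([ 1.97741461, -0.24643997,  0.18529271]), 'tvec': array([-0.50443471,  0.20961339,  1.14517399])}
{'fx': 445.3330906336768, 'fy': 445.3330906336768, 'cx': 253.27972579795068, 'cy': 179.3640159650107, 'k1': -0.0846553723112865, 'rvec': array([ 2.12118976, -2.14450747,  0.19793393]), 'tvec': array([0.03878844, 0.5456403 , 1.65554164])}
```

View pics/side0.png

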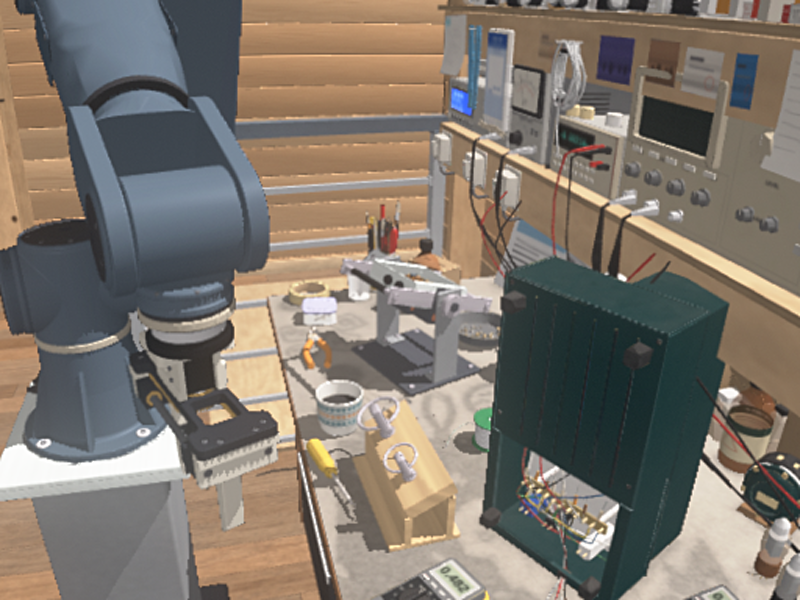

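View pics/top0.png

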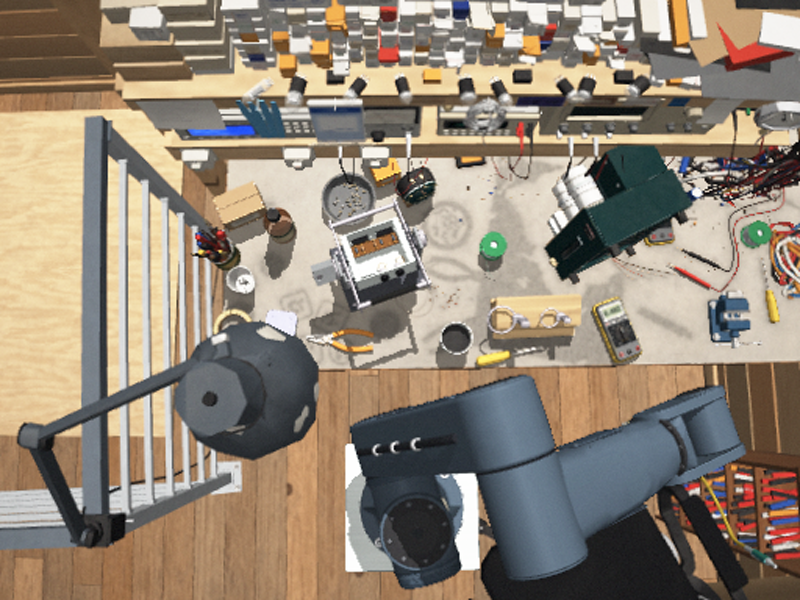

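The side view shows the rack with its two pins (larger ring near (383,415)) and the stand at (420,330). The top view shows the rack at (535,318), rings at (505,318) and (553,318), the hub at (322,272), the cup at (457,338) and the bottle at (280,222).

```bash
cat > h.py <<'E'
import numpy as np,cv2,pickle
from scipy.spatial.transform import Rotation as R
def cam(c,s=None):
    """camera-to-world R, origin"""
    if "rvec" in c:
        Rw=R.from_rotvec(c["rvec"]).as_matrix(); return Rw.T,-Rw.T@c["tvec"]
    T=np.eye(4);T[:3,:3]=R.from_quat(s["eef_rot"]).as_matrix();T[:3,3]=s["tool_pos"]
    M=T@np.array(c["T_tool_cam"]);return M[:3,:3],M[:3,3]
def ray(c,px,s=None):
    K=np.array([[c["fx"],0,c["cx"]],[0,c["fy"],c["cy"]],[0,0,1]])
    d0=((px[0]-c["cx"])/c["fx"],(px[1]-c["cy"])/c["fy"]);u=np.array(d0)
    for _ in range(20): u=np.array(d0)/(1+c["k1"]*(u@u))
    M,o=cam(c,s);d=M@np.array([u[0],u[1],1]);return o,d/np.linalg.norm(d)
def onz(c,px,z,s=None):
    o,d=ray(c,px,s);return o+d*(z-o[2])/d[2]
def tri(rays):
    A=np.zeros((3,3));b=np.zeros(3)
    for o,d in rays:
        P=np.eye(3)-np.outer(d,d);A+=P;b+=P@o
    p=np.linalg.solve(A,b);return p,[float(np.linalg.norm((np.eye(3)-np.outer(d,d))@(p-o))) for o,d in rays]
def proj(c,p,s=None):
    M,o=cam(c,s);q=M.T@(np.asarray(p)-o);u=q[:2]/q[2];u=u*(1+c["k1"]*(u@u));return np.array([c["fx"]*u[0]+c["cx"],c["fy"]*u[1]+c["cy"]])
E
python3 - <<'E'
from h import *
d=pickle.load(open("c0.pkl","rb"));t=d["top"];s=d["side"];k=.64
np.set_printoptions(precision=3,suppress=True)
for n,x,y,z in [("hub",322,272,.165),("trR",420,241,.165),("ringbig",505,318,.11),("ringsm",553,318,.1),("rackBL",490,298,.1),("rackBR",580,295,.1),("rackFL",490,338,.01),("rackFR",575,340,.01),("cup",457,338,.07),("bottle",280,222,.15),("foot FL",358,310,.0),("foot FR",430,285,0),("barL",345,300,.15),("barR",428,288,.15),("lamp",250,390,.5),("lamp",250,390,1.0)]:
    print(n,onz(t,(x*k,y*k),z))
o=lambda c,x,y:ray(c,(x*k,y*k))
print("cam",o(t,1,1)[0],o(s,1,1)[0])
im=t["image"][130:235,190:390];cv2.imwrite("pics/tcrop.png",cv2.resize(im[:,:,::-1],None,fx=4,fy=4,interpolation=cv2.INTER_CUBIC))
im=s["image"][155:355,170:330];cv2.imwrite("pics/scrop.png",cv2.resize(im[:,:,::-1],None,fx=3,fy=3,interpolation=cv2.INTER_CUBIC))
E
```

```text
hub [0.546 0.202 0.165]
trR [ 0.616 -0.023  0.165]
ringbig [ 0.443 -0.222  0.11 ]
ringsm [ 0.442 -0.338  0.1  ]
rackBL [ 0.492 -0.189  0.1  ]
rackBR [ 0.497 -0.405  0.1  ]
rackFL [ 0.405 -0.199  0.01 ]
rackFR [ 0.397 -0.412  0.01 ]
cup [ 0.401 -0.111  0.07 ]
bottle [0.669 0.303 0.15 ]
foot FL [0.48  0.128 0.   ]
foot FR [ 0.542 -0.054  0.   ]
barL [0.483 0.15  0.15 ]
barR [ 0.509 -0.04   0.15 ]
lamp [0.273 0.294 0.5  ]
lamp [0.262 0.194 1.   ]
cam [0.247 0.049 1.725] [ 0.229 -1.056  0.665]
```

View pics/tcrop.png

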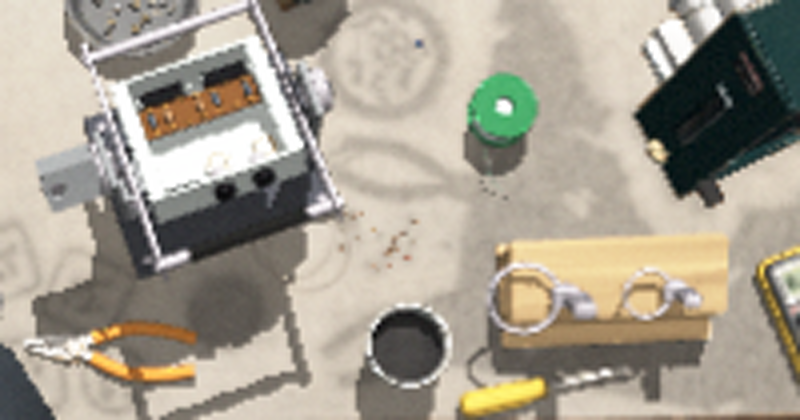

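View pics/scrop.png

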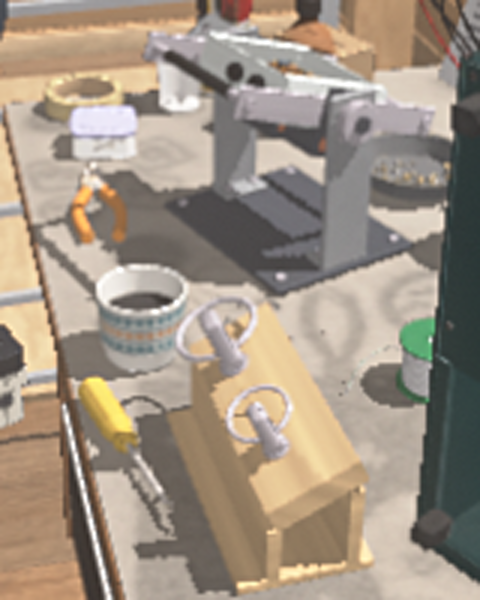

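The top crop shows the hub at (65,178) with its hole at (60,190) and the cradle bars. The big grip is at (580,300) and the big ring is centred at (527,298). The side crop shows the big grip at (226,340) and the front bar running from (150,45) to (230,95).

```bash
cat >> h.py <<'E'
def Rz(a): return R.from_euler('z',a)
def toolrot(yaw,lean,side=0):
    """tool x = stand/rack left, tool z down; lean: tool back leans to the front (-x); side: tool back leans to the left"""
    B=R.from_matrix(np.array([[0,1,0],[1,0,0],[0,0,-1]]).T) # cols x->(0,1,0), y->(1,0,0), z->(0,0,-1)
    return Rz(yaw)*R.from_euler('y',-lean)*R.from_euler('x',-side)*B
def rows(s,p,Rt,n,open_=None):
    p0=np.array(s["tool_pos"]);r0=R.from_quat(s["eef_rot"]);dr=(r0.inv()*Rt).as_rotvec()
    print("dist",np.linalg.norm(p-p0),"ang",np.linalg.norm(dr))
    for i in range(n):
        ri=r0*R.from_rotvec(dr*i/n)
        print(np.round(np.r_[ri.inv().apply((p-p0)/n)*100,dr/n],3).tolist())
E
python3 - <<'E'
from h import *
np.set_printoptions(precision=3,suppress=True)
d=pickle.load(open("c0.pkl","rb"));t=d["top"];s=d["side"]
T=lambda x,y:ray(t,(190+x/4,130+y/4));S=lambda x,y:ray(s,(170+x/3,155+y/3))
for n,a,b in [("grip",(580,300),(226,340)),("barL",(155,265),(150,45)),("barR",(338,205),(225,98)),("rack TR corner",(728,238),(367,470)),("spare",(685,295),(265,430))]:
    print(n,*tri([T(*a),S(*b)]))
E
```

```text
grip [ 0.437 -0.265  0.11 ] [0.00012409629461549517, 0.0001240962946155646]
barL [0.458 0.12  0.198] [0.0023164916513668844, 0.0023164916513669807]
barR [ 0.501 -0.037  0.206] [0.009050667421378042, 0.009050667421377973]
rack TR corner [ 0.496 -0.411  0.092] [0.0011452612202965827, 0.0011452612202964953]
spare [ 0.44  -0.364  0.101] [0.0008325739489799414, 0.0008325739489799904]
```

Run:
```python
from h import *
from station import arm
s=arm.sense();rows(s,np.array([.36,-.25,.36]),toolrot(.1,.25),10)
```

```text
dist 0.3399812435254606 ang 1.3234688127214436
[2.46, -1.871, -1.416, -0.021, 0.016, -0.13]
[2.702, -1.506, -1.411, -0.021, 0.016, -0.13]
[2.895, -1.113, -1.393, -0.021, 0.016, -0.13]
[3.035, -0.698, -1.365, -0.021, 0.016, -0.13]
[3.119, -0.27, -1.325, -0.021, 0.016, -0.13]
[3.147, 0.164, -1.275, -0.021, 0.016, -0.13]
[3.118, 0.598, -1.216, -0.021, 0.016, -0.13]
[3.032, 1.022, -1.149, -0.021, 0.016, -0.13]
[2.891, 1.43, -1.074, -0.021, 0.016, -0.13]
[2.697, 1.815, -0.994, -0.021, 0.016, -0.13]
```

play_rows --targets '[2.46, -1.87, -1.42, -0.021, 0.016, -0.13, 1, 2.7, -1.5, -1.41, -0.021, 0.016, -0.13, 1, 2.9, -1.1, -1.4, -0.021, 0.016, -0.13, 1, 3.03, -0.7, -1.36, -0.021, 0.016, -0.13, 1, 3.12, -0.27, -1.32, -0.021, 0.016, -0.13, 1, 3.15, 0.16, -1.28, -0.021, 0.016, -0.13, 1, 3.12, 0.6, -1.22, -0.021, 0.016, -0.13, 1, 3.03, 1.02, -1.15, -0.021, 0.016, -0.13, 1, 2.9, 1.43, -1.07, -0.021, 0.016, -0.13, 1, 2.7, 1.8, -1, -0.021, 0.016, -0.13, 1]'

```text
clock: 1.35
tool_pos: [0.36, -0.2489, 0.3604]
eef_rot: [0.663, 0.739, 0.091, 0.082]
force: [0.4, 0.1, 0.2]
opening: 0.0931
gripper_force: 0.0
```

```bash
cat >> h.py <<'E'
def shot(name,scale=1.5625):
    from station import arm
    s=arm.sense();c=arm.read_camera("wrist");pickle.dump((s,c),open(name+".pkl","wb"))
    cv2.imwrite(f"pics/{name}.png",cv2.resize(c["image"][:,:,::-1],None,fx=scale,fy=scale,interpolation=cv2.INTER_CUBIC));return s,c
E
python3 - <<'E'
from h import *
np.set_printoptions(precision=3,suppress=True)
s,c=shot("w1");print(c["T_tool_cam"],s["tool_pos"],c["fx"])
print(proj(c,[.437,-.265,.11],s)*1.5625)
rows(s,np.array([.38,.06,.36]),toolrot(.28,.25),10)
E
```

```text
[[-0.    -0.963 -0.271  0.074]
 [ 1.    -0.     0.    -0.   ]
 [-0.    -0.271  0.963 -0.166]
 [ 0.     0.     0.     1.   ]] [ 0.36  -0.249  0.36 ] 306.6689368682306
[420.431 274.55 ]
dist 0.3095249213090976 ang 0.17196653515063323
[3.049, 0.515, 0.131, -0.0, 0.004, -0.017]
[3.04, 0.566, 0.145, -0.0, 0.004, -0.017]
[3.029, 0.616, 0.158, -0.0, 0.004, -0.017]
[3.018, 0.666, 0.171, -0.0, 0.004, -0.017]
[3.006, 0.717, 0.184, -0.0, 0.004, -0.017]
[2.992, 0.766, 0.198, -0.0, 0.004, -0.017]
[2.978, 0.816, 0.211, -0.0, 0.004, -0.017]
[2.963, 0.865, 0.224, -0.0, 0.004, -0.017]
[2.948, 0.914, 0.237, -0.0, 0.004, -0.017]
[2.931, 0.963, 0.25, -0.0, 0.004, -0.017]
```

View pics/w1.png

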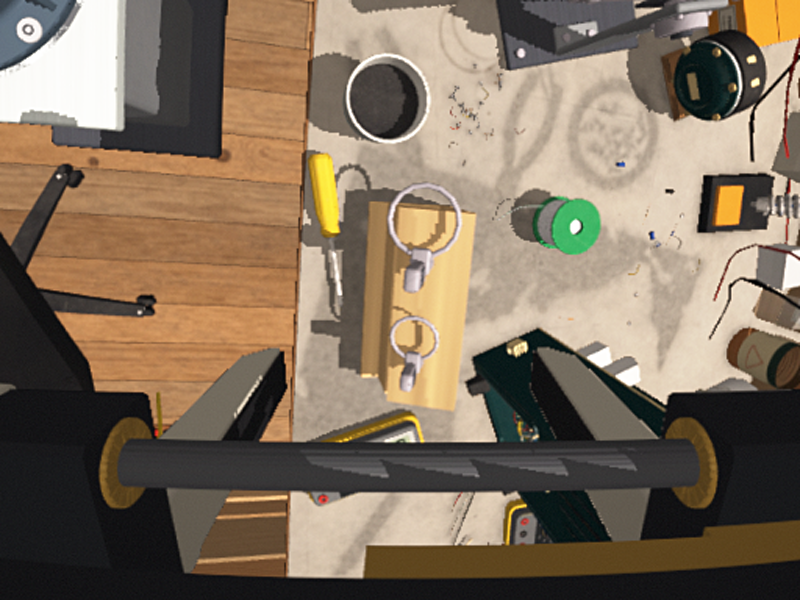

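The wrist view shows the rack with the big pin's lug at (422,257) and its grip end at (412,285). The small pin's lug is at (411,358), and the rack's back edge runs from (475,212) to (455,410).

Run:
```python
from h import *
np.set_printoptions(precision=4,suppress=True)
s,c=pickle.load(open("w1.pkl","rb"));k=.64
f=lambda x,y,z:onz(c,(x*k,y*k),z,s)
a,b=f(475,212,.1),f(455,410,.1);print(a,b,"yaw edge",np.arctan2(-(a-b)[0],(a-b)[1]),np.linalg.norm(a-b))
a,b=f(422,256,.094),f(411,357,.091);print(a,b,"yaw pins",np.arctan2(-(a-b)[0],(a-b)[1]),np.linalg.norm(a-b))
d=pickle.load(open("c0.pkl","rb"));t=d["top"];S=d["side"]
print("grip",tri([ray(c,(418*k,272*k),s),ray(t,(190+580/4,130+300/4)),ray(S,(170+226/3,155+340/3))]))
a=f(425,222,.11);print("ring c",a)
```

```text
[ 0.486  -0.2048  0.1   ] [ 0.4942 -0.409   0.1   ] yaw edge 0.04026445011496677 0.20429891292834643
[ 0.4413 -0.2505  0.094 ] [ 0.4428 -0.3534  0.091 ] yaw pins 0.013685722129341738 0.102995733994373
grip (array([ 0.4362, -0.2641,  0.1089]), [0.0016923389460415177, 0.0010984028688177127, 0.0008965480479736833])
ring c [ 0.4357 -0.2171  0.11  ]
```

play_rows --targets '[3.05, 0.5, 0.13, 0, 0.004, -0.017, 1, 3.04, 0.57, 0.15, 0, 0.004, -0.017, 1, 3.03, 0.62, 0.16, 0, 0.004, -0.017, 1, 3.02, 0.67, 0.17, 0, 0.004, -0.017, 1, 3, 0.72, 0.18, 0, 0.004, -0.017, 1, 2.99, 0.77, 0.2, 0, 0.004, -0.017, 1, 2.98, 0.82, 0.21, 0, 0.004, -0.017, 1, 2.96, 0.87, 0.22, 0, 0.004, -0.017, 1, 2.95, 0.91, 0.24, 0, 0.004, -0.017, 1, 2.93, 0.96, 0.25, 0, 0.004, -0.017, 1]'

```text
clock: 2.65
tool_pos: [0.3806, 0.0596, 0.3588]
eef_rot: [0.598, 0.792, 0.097, 0.075]
force: [0.1, -0.1, 0.0]
opening: 0.0931
gripper_force: 0.0
```

Run:
```python
from h import *
np.set_printoptions(precision=3,suppress=True)
s,c=shot("w2");print(s["tool_pos"])
```

```text
[0.381 0.06  0.359]
```

View pics/w2.png

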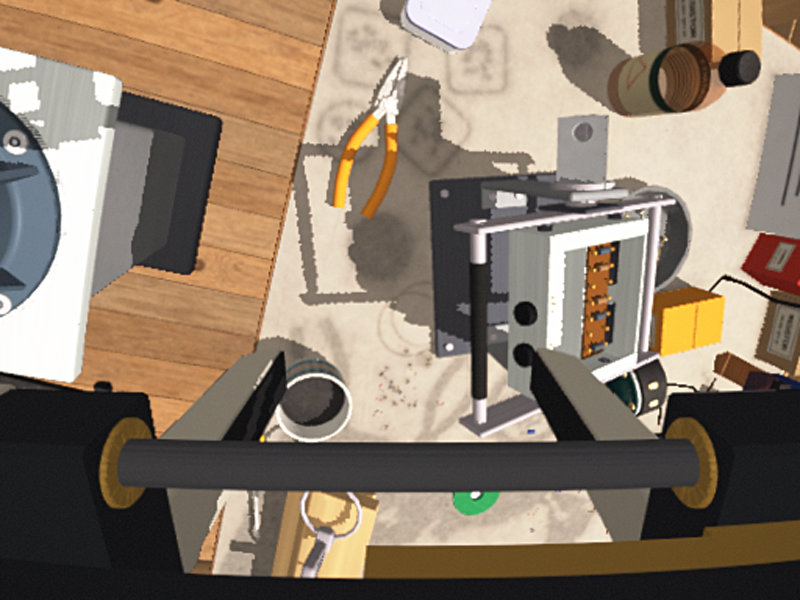

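The wrist view shows the hub's top face with the hole at (582,133). The front bar runs from (478,228) to (480,420), with its sleeve from (479,262) to (479,400).

Run:
```python
from h import *
from scipy.optimize import brentq
np.set_printoptions(precision=4,suppress=True)
s,c=pickle.load(open("w2.pkl","rb"));k=.64
hole=onz(c,(582*k,133*k),.1806,s);print("hole",hole)
d=pickle.load(open("c0.pkl","rb"));t=d["top"]
print("hole via tri top",tri([ray(c,(582*k,133*k),s),ray(t,(190+60/4,130+190/4))]))
for z in(.19,.2,.21):
    a,b=onz(c,(478*k,228*k),z,s),onz(c,(480*k,420*k),z,s);a2,b2=onz(c,(479*k,262*k),z,s),onz(c,(479*k,400*k),z,s)
    print(z,a,b,np.arctan2(-(a-b)[0],(a-b)[1]),np.linalg.norm(a-b),np.linalg.norm(a2-b2),"mid",(a2+b2)/2)
for z in (.18,): # hub edges
    a,b=onz(c,(558*k,117*k),.17,s),onz(c,(557*k,178*k),.17,s);print("hub edge yaw",np.arctan2(-(a-b)[0],(a-b)[1]))
for yaw in(.26,.29,.32):
    X=np.array([np.cos(yaw),np.sin(yaw),0]);Y=np.array([-np.sin(yaw),np.cos(yaw),0])
    mid=hole+X*.0109-np.array([0,0,.0156])-Y*.144
    def pt(th): return mid-X*.112*np.cos(th)-np.array([0,0,.112*np.sin(th)])
    for th in(-.4,-.3,-.2,): print(yaw,th,pt(th),proj(c,pt(th),s)/k,proj(c,pt(th)+Y*.055,s)/k,proj(c,pt(th)-Y*.055,s)/k)
```

```text
hole [0.5295 0.2037 0.1806]
hole via tri top (array([0.5314, 0.2045, 0.1775]), [6.103980176963342e-05, 6.103980176963524e-05])
0.19 [0.4646 0.1124 0.19  ] [ 0.5173 -0.0394  0.19  ] 0.3339970726549015 0.16064979306368882 0.11596257785905172 mid [0.4919 0.0333 0.19  ]
0.2 [0.4603 0.1126 0.2   ] [ 0.5114 -0.0345  0.2   ] 0.33399707265490153 0.15576987403846632 0.11244008349963545 mid [0.4867 0.0359 0.2   ]
0.21 [0.4559 0.1129 0.21  ] [ 0.5054 -0.0297  0.21  ] 0.3339970726549016 0.15088995501324381 0.10891758914021922 mid [0.4815 0.0386 0.21  ]
hub edge yaw 0.33671412724006156
0.26 -0.4 [0.4774 0.0408 0.2086] [474.3696 329.7402] [478.6529 256.1867] [470.2185 397.0687]
0.26 -0.3 [0.4737 0.0399 0.1981] [464.4557 325.5023] [468.202 253.624] [460.8303 391.4745]
0.26 -0.2 [0.471  0.0391 0.1873] [456.1665 321.2435] [459.4658 251.0778] [452.9781 385.8188]
0.29 -0.4 [0.4823 0.0394 0.2086] [479.6586 332.7911] [481.9982 259.8722] [477.2815 399.3834]
0.29 -0.3 [0.4786 0.0383 0.1981] [469.6661 328.6466] [471.5013 257.3815] [467.7882 393.9074]
0.29 -0.2 [0.476  0.0375 0.1873] [461.2874 324.4329] [462.7113 254.8554] [459.8172 388.3252]
0.32 -0.4 [0.4873 0.038  0.2086] [484.9992 335.6347] [485.4264 263.4107] [484.3605 401.4457]
0.32 -0.3 [0.4836 0.0368 0.1981] [474.9314 331.5867] [474.8861 260.9945] [474.7659 396.0912]
0.32 -0.2 [0.481  0.0359 0.1873] [466.4652 327.4223] [466.0435 258.4917] [466.6794 390.5866]
```

```bash
cat >> h.py <<'E'
YS=.325;XS=np.array([np.cos(YS),np.sin(YS),0]);YY=np.array([-np.sin(YS),np.cos(YS),0]);ZZ=np.array([0,0,1.])
HOLE=np.array([.530,.204,.1806]);MID=HOLE+XS*.0109-ZZ*.0156-YY*.144
def bar(th): return MID-XS*.112*np.cos(th)-ZZ*.112*np.sin(th)
E
python3 - <<'E'
from h import *
from station import arm
s=arm.sense();q=toolrot(YS,-.15);z=q.apply([0,0,1]);print(MID,bar(-.34))
rows(s,np.array([.4855,.037,.202])+z*(.019-.07),q,10)
E
```

```text
[0.58630986 0.07101876 0.165     ] [0.48624882 0.03730342 0.20235055]
dist 0.15617800562165882 ang 0.3978163711501985
[-0.521, 0.728, 1.28, 0.04, 0.0, -0.005]
[-0.525, 0.775, 1.25, 0.04, 0.0, -0.005]
[-0.529, 0.822, 1.218, 0.04, 0.0, -0.005]
[-0.534, 0.867, 1.185, 0.04, 0.0, -0.005]
[-0.538, 0.91, 1.149, 0.04, 0.0, -0.005]
[-0.543, 0.953, 1.112, 0.04, 0.0, -0.005]
[-0.548, 0.993, 1.074, 0.04, 0.0, -0.005]
[-0.553, 1.032, 1.033, 0.04, 0.0, -0.005]
[-0.558, 1.07, 0.992, 0.04, 0.0, -0.005]
[-0.564, 1.106, 0.948, 0.04, 0.0, -0.005]
```

play_rows --targets '[-0.52, 0.73, 1.28, 0.04, 0, -0.005, 0.35, -0.53, 0.78, 1.25, 0.04, 0, -0.005, 0.35, -0.53, 0.82, 1.22, 0.04, 0, -0.005, 0.35, -0.53, 0.87, 1.18, 0.04, 0, -0.005, 0.35, -0.54, 0.91, 1.15, 0.04, 0, -0.005, 0.35, -0.54, 0.95, 1.11, 0.04, 0, -0.005, 0.35, -0.55, 1, 1.07, 0.04, 0, -0.005, 0.35, -0.55, 1.03, 1.03, 0.04, 0, -0.005, 0.35, -0.56, 1.07, 0.99, 0.04, 0, -0.005, 0.35, -0.56, 1.1, 0.95, 0.04, 0, -0.005, 0.35]' --grip_force 10

```text
clock: 3.95
tool_pos: [0.493, 0.0357, 0.252]
eef_rot: [0.581, 0.81, -0.065, -0.044]
force: [-0.0, -0.2, 1.0]
opening: 0.0324
gripper_force: 0.0
```

Run:
```python
from h import *
s,c=shot("w3",1.2)
q=toolrot(YS,-.15);z=q.apply([0,0,1])
print(s["opening"])
rows(s,np.array([.4855,.037,.202])+z*.019,q,6)
```

```text
0.03239179815100453
dist 0.06956892238950328 ang 0.009025948190877176
[0.066, 0.022, 1.157, -0.001, 0.001, 0.0]
[0.065, 0.02, 1.157, -0.001, 0.001, 0.0]
[0.064, 0.019, 1.158, -0.001, 0.001, 0.0]
[0.063, 0.018, 1.158, -0.001, 0.001, 0.0]
[0.062, 0.016, 1.158, -0.001, 0.001, 0.0]
[0.061, 0.015, 1.158, -0.001, 0.001, 0.0]
```

View pics/w3.png

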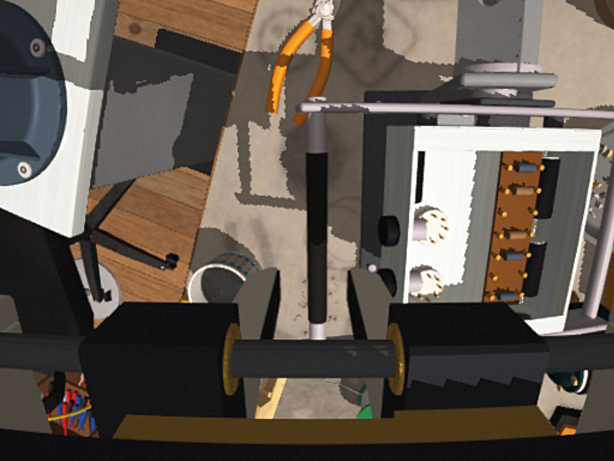

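The bar at column 317 is centred between the fingers (262 and 372), so I will descend and close.

play_rows --targets '[0.06, 0.02, 1.16, 0, 0, 0, 0.35, 0.06, 0.02, 1.16, 0, 0, 0, 0.35, 0.06, 0.02, 1.16, 0, 0, 0, 0.35, 0.06, 0.02, 1.16, 0, 0, 0, 0.35, 0.06, 0.02, 1.16, 0, 0, 0, 0.35, 0.06, 0.02, 1.16, 0, 0, 0, 0.35, 0, 0, 0, 0, 0, 0, 0.35, 0, 0, 0, 0, 0, 0, 0, 0, 0, 0, 0, 0, 0, 0, 0, 0, 0, 0, 0, 0, 0]' --grip_force 10

```text
clock: 5.25
tool_pos: [0.4838, 0.0366, 0.1842]
eef_rot: [0.581, 0.811, -0.063, -0.042]
force: [4.8, 2.5, -1.9]
opening: 0.0123
gripper_force: 10.0
```

```bash
cat >> h.py <<'E'
def path(s,poses):
    """rows through a list of (p,R)"""
    p0=np.array(s["tool_pos"]);r0=R.from_quat(s["eef_rot"])
    for p,r in poses:
        print(np.round(np.r_[r0.inv().apply(p-p0)*100,(r0.inv()*r).as_rotvec()],3).tolist());p0,r0=p,r
E
python3 - <<'E'
from h import *
from station import arm
s=arm.sense();print(s["opening"],s["gripper_force"],s["force"])
r=R.from_quat(s["eef_rot"]);g=s["tool_pos"]-r.apply([0,0,.019]);v=g-MID
th0=np.arctan2(-v[2],-(v@XS));print("grasp",g,"r",np.hypot(v[2],v@XS),"th0",th0,"along",v@YY)
P=[]
for i in range(1,16):
    f=i/15;th=th0+(.611-th0)*f;q=toolrot(YS,-.15+.8*f);P.append((bar(th)+YY*(v@YY)+q.apply([0,0,.019]),q))
path(s,P)
E
```

```text
0.012265818439716594 10.001400858163834 [ 4.84307923  2.52712185 -1.92333648]
grasp [0.48647569 0.03762854 0.20302638] r 0.11192728906839697 th0 -0.34664235840301305 along 0.00023565917621313354
[0.016, -0.018, 0.701, -0.055, 0.006, 0.002]
[0.0, -0.009, 0.704, -0.053, 0.0, 0.0]
[0.0, -0.001, 0.705, -0.053, 0.0, 0.0]
[-0.0, 0.006, 0.706, -0.053, 0.0, -0.0]
[0.0, 0.014, 0.707, -0.053, -0.0, 0.0]
[-0.0, 0.021, 0.708, -0.053, 0.0, -0.0]
[0.0, 0.029, 0.709, -0.053, -0.0, 0.0]
[-0.0, 0.036, 0.709, -0.053, 0.0, 0.0]
[-0.0, 0.044, 0.71, -0.053, 0.0, -0.0]
[-0.0, 0.051, 0.71, -0.053, -0.0, -0.0]
[0.0, 0.059, 0.711, -0.053, 0.0, 0.0]
[0.0, 0.066, 0.711, -0.053, 0.0, -0.0]
[-0.0, 0.074, 0.712, -0.053, -0.0, 0.0]
[0.0, 0.081, 0.712, -0.053, 0.0, -0.0]
[0.0, 0.089, 0.712, -0.053, 0.0, -0.0]
```

play_rows --targets '[0, -0.02, 0.7, -0.053, 0, 0, 0, 0, -0.01, 0.7, -0.053, 0, 0, 0, 0, 0, 0.7, -0.053, 0, 0, 0, 0, 0.01, 0.71, -0.053, 0, 0, 0, 0, 0.01, 0.71, -0.053, 0, 0, 0, 0, 0.02, 0.71, -0.053, 0, 0, 0, 0, 0.03, 0.71, -0.053, 0, 0, 0, 0, 0.04, 0.71, -0.053, 0, 0, 0, 0, 0.04, 0.71, -0.053, 0, 0, 0, 0, 0.05, 0.71, -0.053, 0, 0, 0]'

```text
clock: 6.5
tool_pos: [0.4915, 0.0388, 0.1159]
eef_rot: [0.571, 0.799, 0.152, 0.113]
force: [7.6, 19.8, 7.0]
opening: 0.0123
gripper_force: 10.0
```

play_rows --targets '[0, 0.06, 0.71, -0.053, 0, 0, 0, 0, 0.07, 0.71, -0.053, 0, 0, 0, 0, 0.07, 0.71, -0.053, 0, 0, 0, 0, 0.08, 0.71, -0.053, 0, 0, 0, 0, 0.09, 0.71, -0.053, 0, 0, 0, 0, 0, 0, 0, 0, 0, 0, 0, 0, 0, 0, 0, 0, 0, 0, 0, 0, 0, 0, 0, 0, 0, 0, 0, 0, 0, 0, 0, 0, 0, 0, 0, 0, 0, 0]'

```text
clock: 7.75
tool_pos: [0.5067, 0.0446, 0.0905]
eef_rot: [0.555, 0.777, 0.241, 0.172]
force: [5.6, -10.4, -0.4]
opening: 0.0131
gripper_force: 10.0
```

Run:
```python
from h import *
from station import arm
s=arm.sense();print(s["opening"],s["gripper_force"],s["force"])
r=R.from_quat(s["eef_rot"]);g=s["tool_pos"]-r.apply([0,0,.019]);v=g-MID
print("r",np.hypot(v[2],v@XS),"th",np.arctan2(-v[2],-(v@XS)))
```

```text
0.013114640571298731 9.996983259916306 [  5.59497221 -10.39185286  -0.39756096]
r 0.11143702015067422 th 0.5566407973370966
```

play_rows --targets '[0, 0.05, 0.25, -0.01, 0, 0, 0, 0, 0.05, 0.25, -0.01, 0, 0, 0, 0, 0, 0, 0, 0, 0, 0, 0, 0, 0, 0, 0, 0, 0.3, 0, 0, 0, 0, 0, 0, 0.35, 0, 0, 0, 0, 0, 0, 0.35, 0, 0, -1.8, 0, 0, 0, 0.35, 0, 0, -2.2, 0, 0, 0, 0.35, 0, 0, -3, 0, 0, 0, 0.35, 0, 0, -3, 0, 0, 0, 0.35]'

```text
clock: 9.0
tool_pos: [0.4528, 0.0284, 0.1678]
eef_rot: [0.552, 0.776, 0.249, 0.175]
force: [-0.4, -0.3, 0.6]
opening: 0.0325
gripper_force: 0.0
```

Run:
```python
from h import *
from station import arm
s=arm.sense()
rows(s,np.array([.40,.12,.32]),toolrot(YS,.35),10)
```

```text
dist 0.18531680513836965 ang 0.2685818878385369
[1.045, 0.718, -1.351, 0.027, -0.001, 0.001]
[1.045, 0.681, -1.371, 0.027, -0.001, 0.001]
[1.044, 0.643, -1.389, 0.027, -0.001, 0.001]
[1.043, 0.605, -1.407, 0.027, -0.001, 0.001]
[1.042, 0.567, -1.424, 0.027, -0.001, 0.001]
[1.042, 0.527, -1.439, 0.027, -0.001, 0.001]
[1.041, 0.488, -1.454, 0.027, -0.001, 0.001]
[1.04, 0.448, -1.467, 0.027, -0.001, 0.001]
[1.039, 0.408, -1.479, 0.027, -0.001, 0.001]
[1.038, 0.367, -1.491, 0.027, -0.001, 0.001]
```

play_rows --targets '[1.04, 0.72, -1.35, 0.027, 0, 0, 0.6, 1.04, 0.68, -1.37, 0.027, 0, 0, 0.6, 1.04, 0.64, -1.39, 0.027, 0, 0, 0.6, 1.04, 0.6, -1.4, 0.027, 0, 0, 0.6, 1.04, 0.57, -1.42, 0.027, 0, 0, 0.6, 1.04, 0.53, -1.44, 0.027, 0, 0, 0.6, 1.04, 0.49, -1.45, 0.027, 0, 0, 0.6, 1.04, 0.45, -1.46, 0.027, 0, 0, 0.6, 1.04, 0.4, -1.48, 0.027, 0, 0, 0.6, 1.04, 0.37, -1.49, 0.027, 0, 0, 0.6]'

```text
clock: 10.25
tool_pos: [0.4001, 0.1198, 0.3199]
eef_rot: [0.571, 0.802, 0.142, 0.099]
force: [-0.0, 0.3, 0.7]
opening: 0.0558
gripper_force: 0.0
```

Run:
```python
from h import *
s,c=shot("w4")
u,v=proj(c,HOLE,s);print(u,v,proj(c,bar(.611),s),proj(c,bar(.611)+YY*.08,s))
u,v=int(u),int(v);x0=max(0,u-50);y0=max(0,v-40);cr=c["image"][y0:y0+75,x0:x0+100];print(x0,y0)
cv2.imwrite("pics/w4c.png",cv2.resize(cr[:,:,::-1],None,fx=8,fy=8,interpolation=cv2.INTER_CUBIC))
```

```text
343.89067842956166 139.49834026637654 [253.71981838 238.72967607] [253.77793607 183.33519313]
293 99
```

View pics/w4c.png

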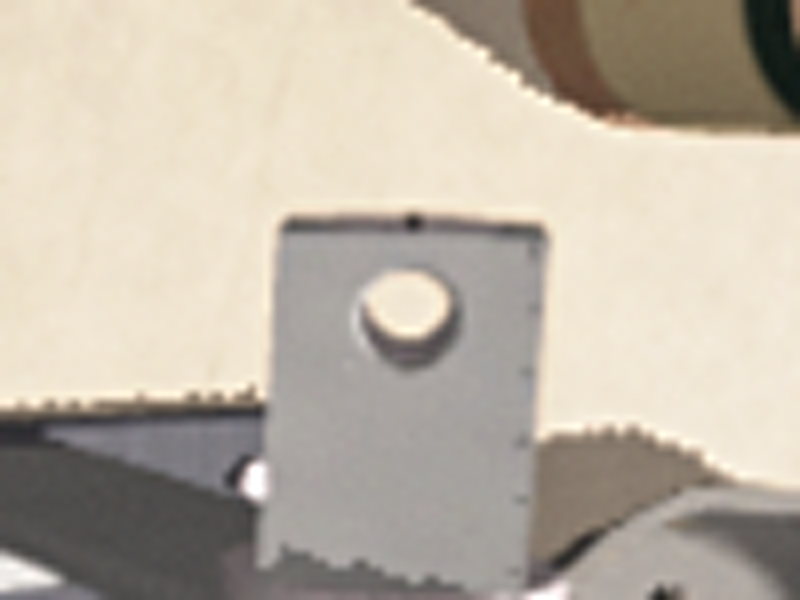

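Daylight shows through the hub and shaft hole, with its centre at crop (410,318) within 1 px of my prediction. The tilt is right, so I go to the pin.

Run:
```python
from h import *
from station import arm
s,c=pickle.load(open("w4.pkl","rb"));print(onz(c,(344.25,138.75),.1806,s))
s=arm.sense();q=toolrot(.03,.436);z=q.apply([0,0,1])
rows(s,np.array([.436,-.264,.111])+z*(.016-.08),q,10)
```

```text
[0.53012575 0.20492622 0.1806    ]
dist 0.41459984258131694 ang 0.3165904539367662
[-3.672, -1.634, 1.017, -0.009, -0.012, 0.028]
[-3.704, -1.539, 1.048, -0.009, -0.012, 0.028]
[-3.733, -1.444, 1.08, -0.009, -0.012, 0.028]
[-3.759, -1.349, 1.113, -0.009, -0.012, 0.028]
[-3.782, -1.253, 1.147, -0.009, -0.012, 0.028]
[-3.802, -1.157, 1.182, -0.009, -0.012, 0.028]
[-3.819, -1.06, 1.218, -0.009, -0.012, 0.028]
[-3.832, -0.964, 1.255, -0.009, -0.012, 0.028]
[-3.842, -0.867, 1.294, -0.009, -0.012, 0.028]
[-3.85, -0.771, 1.333, -0.009, -0.012, 0.028]
```

play_rows --targets '[-3.67, -1.63, 1.02, -0.009, -0.012, 0.028, 0.6, -3.7, -1.54, 1.05, -0.009, -0.012, 0.028, 0.6, -3.73, -1.44, 1.08, -0.009, -0.012, 0.028, 0.6, -3.76, -1.35, 1.11, -0.009, -0.012, 0.028, 0.6, -3.78, -1.25, 1.15, -0.009, -0.012, 0.028, 0.6, -3.8, -1.16, 1.18, -0.009, -0.012, 0.028, 0.6, -3.82, -1.06, 1.22, -0.009, -0.012, 0.028, 0.6, -3.83, -0.96, 1.25, -0.009, -0.012, 0.028, 0.6, -3.84, -0.87, 1.3, -0.009, -0.012, 0.028, 0.6, -3.85, -0.77, 1.33, -0.009, -0.012, 0.028, 0.6]'

```text
clock: 11.55
tool_pos: [0.4086, -0.267, 0.1654]
eef_rot: [0.68, 0.7, 0.156, 0.152]
force: [0.7, 0.1, -0.1]
opening: 0.0556
gripper_force: 0.0
```

Run:
```python
from h import *
s,c=shot("w5")
q=toolrot(.03,.436);z=q.apply([0,0,1]);x=q.apply([1,0,0]);y=q.apply([0,1,0])
for n,o in (("grip",(0,0,0)),("gripend",(0,0,.022)),("axis seat",(.008,0,-.0374)),("hinge",(.017,0,-.027)),("ringend",(.081,0,-.027))):
    p=np.array([.436,-.264,.111])+x*o[0]+y*o[1]-z*o[2];print(n,p.round(4),(proj(c,p,s)*1.5625).round(0))
rows(s,np.array([.436,-.264,.111])+z*.016,q,6)
```

```text
grip [ 0.436 -0.264  0.111] [412. 314.]
gripend [ 0.4267 -0.2643  0.1309] [412. 329.]
axis seat [ 0.4515 -0.2555  0.0771] [411. 280.]
hinge [ 0.4469 -0.2467  0.0865] [411. 269.]
ringend [ 0.445  -0.1827  0.0865] [411. 146.]
dist 0.07698532482599652 ang 0.00378279255195612
[0.036, 0.029, 1.282, 0.001, 0.0, -0.0]
[0.036, 0.029, 1.282, 0.001, 0.0, -0.0]
[0.036, 0.03, 1.282, 0.001, 0.0, -0.0]
[0.036, 0.031, 1.282, 0.001, 0.0, -0.0]
[0.036, 0.031, 1.282, 0.001, 0.0, -0.0]
[0.036, 0.032, 1.282, 0.001, 0.0, -0.0]
```

View pics/w5.png

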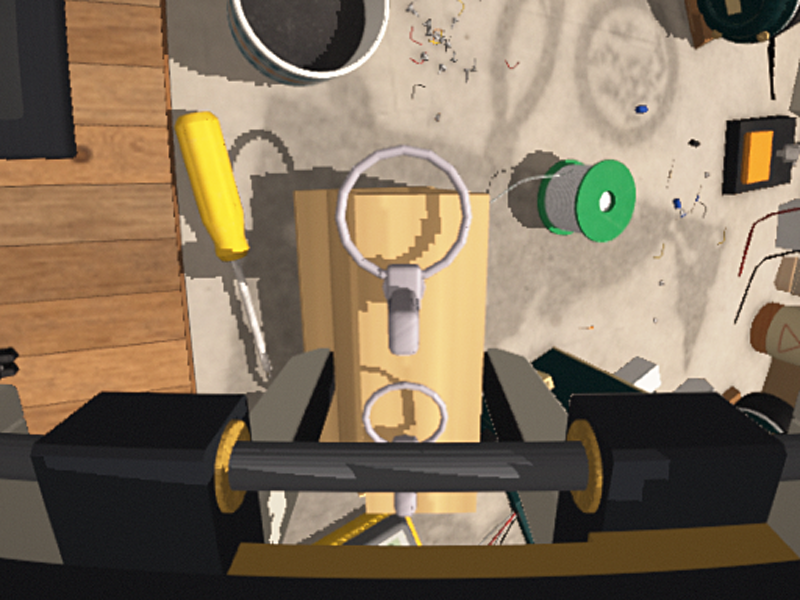

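The pin's grip is at (404,290–353) and its ring end at (404,150). That is about 7 px left of the prediction, so I shift −3 mm along tool y; x is fine.

Run:
```python
from h import *
from station import arm
s=arm.sense()
q=toolrot(.03,.436);z=q.apply([0,0,1]);y=q.apply([0,1,0])
g=np.array([.436,-.264,.111])-y*.0029;print(g)
rows(s,g+z*.016,q,6)
```

```text
[ 0.43337248 -0.26407885  0.10977528]
dist 0.07592582895388908 ang 0.005515833106323514
[0.089, -0.009, 1.262, 0.001, 0.0, -0.001]
[0.088, -0.008, 1.262, 0.001, 0.0, -0.001]
[0.088, -0.007, 1.262, 0.001, 0.0, -0.001]
[0.088, -0.006, 1.262, 0.001, 0.0, -0.001]
[0.087, -0.006, 1.262, 0.001, 0.0, -0.001]
[0.087, -0.005, 1.262, 0.001, 0.0, -0.001]
```

play_rows --targets '[0.09, -0.01, 1.26, 0, 0, 0, 0.6, 0.09, -0.01, 1.26, 0, 0, 0, 0.6, 0.09, -0.01, 1.26, 0, 0, 0, 0.6, 0.09, -0.01, 1.26, 0, 0, 0, 0.6, 0.09, -0.01, 1.26, 0, 0, 0, 0.6, 0.09, 0, 1.26, 0, 0, 0, 0.6, 0, 0, 0, 0, 0, 0, 0.4, 0, 0, 0, 0, 0, 0, 0, 0, 0, 0, 0, 0, 0, 0, 0, 0, 0, 0, 0, 0, 0]' --grip_force 35

```text
clock: 12.85
tool_pos: [0.4406, -0.2593, 0.098]
eef_rot: [0.68, 0.7, 0.157, 0.152]
force: [1.0, -0.3, -0.7]
opening: 0.0209
gripper_force: 0.0
```

Run:
```python
from h import *
from station import arm
s=arm.sense();print({k:s[k] for k in("tool_pos","opening","gripper_force","force","torque")})
q=R.from_quat(s["eef_rot"]);print(toolrot(.03,.436).inv()*q and (toolrot(.03,.436).inv()*q).as_rotvec(),s["tool_pos"]-q.apply([0,0,.016]))
```

```text
{'tool_pos': array([ 0.44063441, -0.25933588,  0.0980032 ]), 'opening': 0.020948617621663952, 'gripper_force': 0.0, 'force': array([ 0.95638085, -0.33960406, -0.73352653]), 'torque': array([-0.04103973,  0.12063723,  0.03026166])}
[-0.00364303  0.00015612  0.00037253] [ 0.43382768 -0.25954263  0.11248166]
```

play_rows --targets '[-0.22, 0, 0.1, 0, 0, 0, 0.3, -0.22, 0, 0.1, 0, 0, 0, 0.3, 0, 0, 0, 0, 0, 0, 0.25, 0, 0, 0, 0, 0, 0, 0, 0, 0, 0, 0, 0, 0, 0, 0, 0, 0, 0, 0, 0, 0, 0, 0, 0, 0, 0, 0, 0, 0, 0, 0, 0, 0, 0, 0, 0, 0, 0, 0, 0, 0, 0, 0, 0, 0, 0, 0, 0, 0]' --grip_force 35

```text
clock: 14.1
tool_pos: [0.4403, -0.2632, 0.095]
eef_rot: [0.68, 0.701, 0.156, 0.151]
force: [-9.1, -2.9, -2.4]
opening: 0.0136
gripper_force: 35.0
```

Run:
```python
from h import *
from station import arm
s=arm.sense();print({k:s[k] for k in("tool_pos","opening","gripper_force","force","torque")})
q=R.from_quat(s["eef_rot"]);print(s["tool_pos"]-q.apply([0,0,.016]),(toolrot(.03,.436).inv()*q).as_rotvec())
g=np.array([ 0.43337248, -0.26407885,  0.10977528]);print("grip in tool",q.inv().apply(g-s["tool_pos"]))
```

```text
{'tool_pos': array([ 0.44034249, -0.26319944,  0.09497366]), 'opening': 0.013550147715295717, 'gripper_force': 34.9603807926178, 'force': array([-9.14287694, -2.94264637, -2.41123471]), 'torque': array([-0.56570902,  2.01812747, -0.13982667])}
[ 0.43357552 -0.26342131  0.10947051] [-0.00093222  0.00117449  0.00027358]
grip in tool [-6.50738345e-04 -7.26052460e-05 -1.63711258e-02]
```

play_rows --targets '[0, 0, -0.6, 0, 0, 0, 0, 0, 0, -1, 0, 0, 0, 0, 0, 0, -1.2, 0, 0, 0, 0, 0, 0, -1.2, 0, 0, 0, 0, 0, 0, -1.2, 0, 0, 0, 0, 0, 0, -1.2, 0, 0, 0, 0, 0, 0, -1.4, 0, 0, 0, 0, 0, 0, -1.4, 0, 0, 0, 0, 0, 0, -1.4, 0, 0, 0, 0, 0, 0, -1.4, 0, 0, 0, 0]'

```text
clock: 15.35
tool_pos: [0.3903, -0.2652, 0.2055]
eef_rot: [0.68, 0.7, 0.157, 0.152]
force: [-0.3, -0.9, -1.6]
opening: 0.0138
gripper_force: 35.0
```

```bash
cat >> h.py <<'E'
G_T=np.array([-.0007,0,-.0164]) # grip in tool
QI=toolrot(YS,.611)
def pin_tcp(d,q=QI,hole=np.array([.530,.2045,.1806]),dx=0,dy=0):
    """TCP so that the pin axis is on the hole axis, seat d above the mouth; grip->seat point in tool axes (.008,0,+.0374)"""
    up=-QI.apply([0,0,1]);seat=hole+up*d+QI.apply([dx,dy,0])
    return seat-q.apply(G_T+[.008,0,.0374])
E
python3 - <<'E'
from h import *
from station import arm
s=arm.sense();print({k:s[k] for k in("tool_pos","opening","gripper_force","force","torque")})
p=pin_tcp(.068+.05);print(p,pin_tcp(0));rows(s,p,QI,14)
E
```

```text
{'tool_pos': array([ 0.39026663, -0.26519917,  0.20551602]), 'opening': 0.013819969582665905, 'gripper_force': 34.981364607810974, 'force': array([-0.27626002, -0.9390847 , -1.599367  ]), 'torque': array([-0.07439078,  0.26125177, -0.02220239])}
[0.45676295 0.17211968 0.29445139] [0.5209142  0.1937353  0.19780057]
dist 0.4511973329229863 ang 0.3410336867750817
[3.108, 0.783, -0.332, -0.012, 0.011, -0.018]
[3.097, 0.844, -0.289, -0.012, 0.011, -0.018]
[3.084, 0.904, -0.246, -0.012, 0.011, -0.018]
[3.069, 0.963, -0.202, -0.012, 0.011, -0.018]
[3.053, 1.021, -0.158, -0.012, 0.011, -0.018]
[3.035, 1.078, -0.113, -0.012, 0.011, -0.018]
[3.016, 1.135, -0.067, -0.012, 0.011, -0.018]
[2.995, 1.19, -0.022, -0.012, 0.011, -0.018]
[2.973, 1.245, 0.025, -0.012, 0.011, -0.018]
[2.949, 1.298, 0.071, -0.012, 0.011, -0.018]
[2.924, 1.351, 0.118, -0.012, 0.011, -0.018]
[2.897, 1.402, 0.166, -0.012, 0.011, -0.018]
[2.869, 1.453, 0.214, -0.012, 0.011, -0.018]
[2.839, 1.502, 0.262, -0.012, 0.011, -0.018]
```

play_rows --targets '[3.1, 0.78, -0.93, -0.012, 0.011, -0.018, 0, 3.1, 0.84, -0.89, -0.012, 0.011, -0.018, 0, 3.08, 0.9, -0.85, -0.012, 0.011, -0.018, 0, 3.07, 0.96, -0.8, -0.012, 0.011, -0.018, 0, 3.05, 1.02, -0.76, -0.012, 0.011, -0.018, 0, 3.03, 1.08, -0.11, -0.012, 0.011, -0.018, 0, 3.02, 1.13, -0.07, -0.012, 0.011, -0.018, 0, 3, 1.19, -0.02, -0.012, 0.011, -0.018, 0, 2.97, 1.24, 0.03, -0.012, 0.011, -0.018, 0, 2.95, 1.3, 0.07, -0.012, 0.011, -0.018, 0]'

```text
clock: 16.6
tool_pos: [0.4244, 0.0468, 0.2961]
eef_rot: [0.594, 0.755, 0.221, 0.167]
force: [0.0, -0.8, -1.9]
opening: 0.0136
gripper_force: 35.0
```

Run:
```python
from h import *
from station import arm
s=arm.sense();print(s["tool_pos"],s["opening"])
rows(s,pin_tcp(.068+.04),QI,7)
```

```text
[0.42441008 0.0467937  0.2961273 ] 0.013583054832813786
dist 0.13302067376670787 ang 0.09794678000454698
[1.634, 0.726, 0.645, -0.007, 0.005, -0.011]
[1.622, 0.739, 0.658, -0.007, 0.005, -0.011]
[1.611, 0.752, 0.672, -0.007, 0.005, -0.011]
[1.599, 0.765, 0.686, -0.007, 0.005, -0.011]
[1.587, 0.777, 0.7, -0.007, 0.005, -0.011]
[1.574, 0.789, 0.714, -0.007, 0.005, -0.011]
[1.562, 0.801, 0.728, -0.007, 0.005, -0.011]
```

play_rows --targets '[1.63, 0.73, 0.65, -0.007, 0.005, -0.011, 0, 1.62, 0.74, 0.66, -0.007, 0.005, -0.011, 0, 1.61, 0.75, 0.67, -0.007, 0.005, -0.011, 0, 1.6, 0.76, 0.69, -0.007, 0.005, -0.011, 0, 1.59, 0.78, 0.7, -0.007, 0.005, -0.011, 0, 1.57, 0.79, 0.71, -0.007, 0.005, -0.011, 0, 1.56, 0.8, 0.73, -0.007, 0.005, -0.011, 0, 0, 0, 0, 0, 0, 0, 0, 0, 0, 0, 0, 0, 0, 0, 0, 0, 0, 0, 0, 0, 0]'

```text
clock: 17.85
tool_pos: [0.4625, 0.1723, 0.2856]
eef_rot: [0.557, 0.774, 0.243, 0.176]
force: [0.6, -0.4, -1.8]
opening: 0.0139
gripper_force: 35.0
```

Run:
```python
from h import *
from station import arm
s,c=shot("w6")
q=R.from_quat(s["eef_rot"]);print(s["tool_pos"]-pin_tcp(.108),(QI.inv()*q).as_rotvec())
tip=s["tool_pos"]+q.apply(G_T+[.008,0,.1054]);seat=s["tool_pos"]+q.apply(G_T+[.008,0,.0374])
for n,p in(("tip",tip),("seat",seat),("hole",HOLE),("hubend",HOLE+YY*.013)):print(n,p.round(4),proj(c,p,s).round(1))
top=arm.read_camera("top");sd=arm.read_camera("side")
for n,k in(("top",top),("side",sd)): print(n,proj(k,tip).round(1),proj(k,seat).round(1),proj(k,HOLE).round(1))
pickle.dump((top,sd),open("c6.pkl","wb"))
# wrist crop and side crop in one picture
u,v=proj(c,tip,s).astype(int);a=c["image"][max(0,v-80):v+80,max(0,u-60):u+60]
u2,v2=proj(sd,tip).astype(int);b=sd["image"][v2-40:v2+40,u2-50:u2+50]
print((max(0,u-60),max(0,v-80)),(u2-50,v2-40))
A=cv2.resize(a,None,fx=3.5,fy=3.5,interpolation=cv2.INTER_CUBIC);B=cv2.resize(b,None,fx=3.7,fy=3.7,interpolation=cv2.INTER_CUBIC)
C=np.zeros((600,800,3),np.uint8);C[:A.shape[0],:A.shape[1]]=A[:600];C[:B.shape[0],425:425+B.shape[1]]=B;print(A.shape,B.shape)
t=proj(top,tip).astype(int);D=cv2.resize(top["image"][t[1]-30:t[1]+30,t[0]-35:t[0]+35],None,fx=5,fy=5,interpolation=cv2.INTER_CUBIC);print("top crop",t-[35,30]);C[297:597,425:775]=D
cv2.imwrite("pics/w6c.png",C[:,:,::-1])
```

```text
[ 0.00030844 -0.00160932 -0.0007078 ] [ 0.00063794 -0.00303426  0.00019085]
tip [0.5086 0.1953 0.2126] [261.4 185.2]
seat [0.4716 0.183  0.2683] [261.6 212. ]
hole [0.53   0.204  0.1806] [261.9 173.4]
hubend [0.5258 0.2163 0.1806] [261.9 160.3]
top [206.6 182.1] [208.7 190.3] [205.1 177.7]
side [231.8 155.8] [220.8 140.5] [237.8 163.9]
(np.int64(201), np.int64(105)) (np.int64(181), np.int64(115))
(560, 420, 3) (296, 370, 3)
top crop [171 152]
```

View pics/w6c.png

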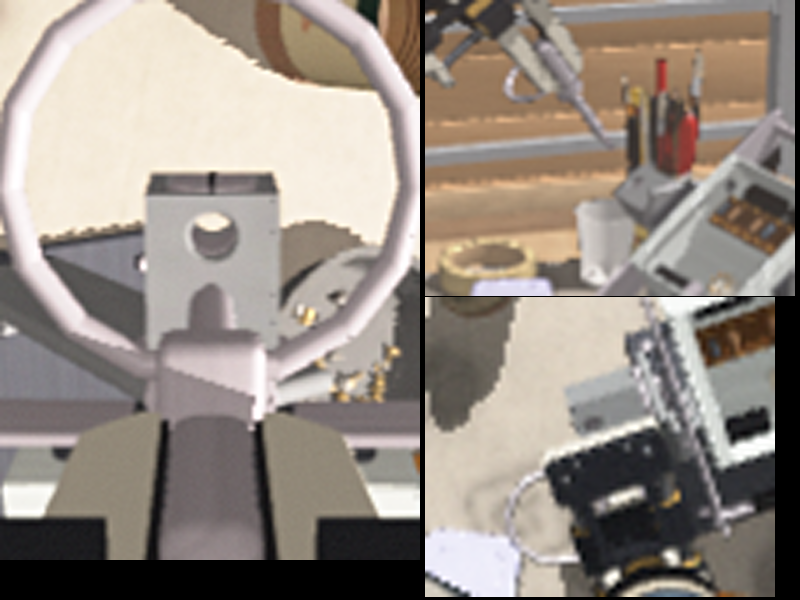

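The tip is at crop (210,285) and the hole at (212,232). They line up across; along the trunnion axis the pin needs about +3 mm towards the open end.

Run:
```python
from h import *
from station import arm
s=arm.sense();print(s["tool_pos"]-pin_tcp(.108))
rows(s,pin_tcp(.073,dx=.003),QI,6)
```

```text
[ 0.00042448 -0.00140834 -0.00074837]
dist 0.03470650546729995 ang 0.002977662166556285
[0.076, 0.008, 0.573, -0.0, 0.0, -0.0]
[0.076, 0.008, 0.573, -0.0, 0.0, -0.0]
[0.076, 0.008, 0.573, -0.0, 0.0, -0.0]
[0.075, 0.008, 0.573, -0.0, 0.0, -0.0]
[0.075, 0.008, 0.573, -0.0, 0.0, -0.0]
[0.075, 0.008, 0.574, -0.0, 0.0, -0.0]
```

play_rows --targets '[0.08, 0.01, 0.57, 0, 0, 0, 0, 0.08, 0.01, 0.57, 0, 0, 0, 0, 0.08, 0.01, 0.57, 0, 0, 0, 0, 0.08, 0.01, 0.57, 0, 0, 0, 0, 0.07, 0.01, 0.57, 0, 0, 0, 0, 0.07, 0.01, 0.57, 0, 0, 0, 0, 0, 0, 0, 0, 0, 0, 0, 0, 0, 0, 0, 0, 0, 0, 0, 0, 0, 0, 0, 0, 0, 0, 0, 0, 0, 0, 0, 0]'

```text
clock: 19.25
tool_pos: [0.4802, 0.1836, 0.2579]
eef_rot: [0.557, 0.775, 0.243, 0.176]
force: [0.5, -0.3, -0.7]
opening: 0.0136
gripper_force: 35.0
```

Run:
```python
from h import *
from station import arm
s=arm.sense();q=R.from_quat(s["eef_rot"]);print(QI.inv().apply(s["tool_pos"]-pin_tcp(.073,dx=.003)),s["force"],(QI.inv()*q).as_rotvec())
np.set_printoptions(precision=3,suppress=True)
c=arm.read_camera("wrist");g=c["image"]
for n,p in(("tip",s["tool_pos"]+q.apply(G_T+[.008,0,.1054])),("hole",HOLE)):print(n,proj(c,p,s))
cv2.imwrite("pics/w7.png",cv2.resize(g[120:240,200:330,::-1],None,fx=5,fy=5,interpolation=cv2.INTER_CUBIC))
# column profile through pin/hole, brightness
print(g[150:215,258:266].mean(axis=(1,2)).round(0).astype(int).tolist())
```

```text
[ 0.0003723   0.00023405 -0.00016527] [ 0.54681961 -0.27146926 -0.72912481] [ 0.00032827 -0.0025977  -0.00047897]
tip [261.419 185.154]
hole [261.031 187.649]
[234, 233, 234, 235, 236, 236, 236, 236, 236, 236, 236, 236, 237, 240, 230, 114, 89, 91, 90, 94, 115, 144, 98, 123, 182, 182, 180, 178, 178, 192, 226, 230, 201, 116, 107, 108, 106, 114, 123, 125, 127, 126, 125, 125, 124, 125, 123, 124, 121, 110, 108, 109, 114, 133, 156, 173, 187, 199, 206, 205, 206, 206, 206, 192, 169]
```

The brightness profile puts the hole's centre at about row 187.5 and the tip's at about row 186, so they match within 1 mm. I insert.

play_rows --targets '[0, 0, 0.5, 0, 0, 0, 0, 0, 0, 0.5, 0, 0, 0, 0, 0, 0, 0.5, 0, 0, 0, 0, 0, 0, 0.5, 0, 0, 0, 0, 0, 0, 0.5, 0, 0, 0, 0, 0, 0, 0.5, 0, 0, 0, 0, 0, 0, 0, 0, 0, 0, 0, 0, 0, 0, 0, 0, 0, 0, 0, 0, 0, 0, 0, 0, 0, 0, 0, 0, 0, 0, 0, 0]'

```text
clock: 20.55
tool_pos: [0.4965, 0.189, 0.2332]
eef_rot: [0.557, 0.775, 0.243, 0.176]
force: [-0.3, 0.2, -1.8]
opening: 0.014
gripper_force: 35.0
```

Run:
```python
from h import *
from station import arm
s=arm.sense();q=R.from_quat(s["eef_rot"]);print(QI.inv().apply(s["tool_pos"]-pin_tcp(.043,dx=.003)),q.inv().apply(s["force"]),q.inv().apply(s["torque"]))
```

```text
[ 0.00032031  0.00017553 -0.00013436] [ 0.24801872 -1.25332517  1.35513836] [ 0.36900266 -0.02527015 -0.03916858]
```

play_rows --targets '[0, 0, 0.5, 0, 0, 0, 0, 0, 0, 0.5, 0, 0, 0, 0, 0, 0, 0.5, 0, 0, 0, 0, 0, 0, 0.5, 0, 0, 0, 0, 0, 0, 0.5, 0, 0, 0, 0, 0, 0, 0.5, 0, 0, 0, 0, 0, 0, 0.5, 0, 0, 0, 0, 0, 0, 0.3, 0, 0, 0, 0, 0, 0, 0, 0, 0, 0, 0, 0, 0, 0, 0, 0, 0, 0]'

```text
clock: 21.8
tool_pos: [0.5172, 0.1959, 0.2021]
eef_rot: [0.557, 0.775, 0.243, 0.176]
force: [0.2, -0.1, -2.0]
opening: 0.0136
gripper_force: 35.0
```

Run:
```python
from h import *
from station import arm
s=arm.sense();q=R.from_quat(s["eef_rot"]);print(QI.inv().apply(s["tool_pos"]-pin_tcp(.0,dx=.003)),q.inv().apply(s["force"]),q.inv().apply(s["torque"]))
```

```text
[ 0.00023512  0.00014329 -0.00509749] [-0.14403632 -1.042856    1.68224264] [ 0.31554792 -0.06985511 -0.05750011]
```

play_rows --targets '[0, 0, 0.06, 0, 0, 0, 0, 0, 0, 0.06, 0, 0, 0, 0, 0, 0, 0.06, 0, 0, 0, 0, 0, 0, 0.06, 0, 0, 0, 0, 0, 0, 0.06, 0, 0, 0, 0, 0, 0, 0.06, 0, 0, 0, 0, 0, 0, 0.06, 0, 0, 0, 0, 0, 0, 0.06, 0, 0, 0, 0, 0, 0, 0.06, 0, 0, 0, 0, 0, 0, 0, 0, 0, 0, 0]'

```text
clock: 23.05
tool_pos: [0.5202, 0.1969, 0.1975]
eef_rot: [0.557, 0.775, 0.243, 0.176]
force: [0.4, -0.7, -1.9]
opening: 0.0141
gripper_force: 35.0
```

Run:
```python
from h import *
from station import arm
s=arm.sense();q=R.from_quat(s["eef_rot"]);print(QI.inv().apply(s["tool_pos"]-pin_tcp(.0,dx=.003)),q.inv().apply(s["force"]),q.inv().apply(s["torque"]))
```

```text
[2.29268093e-04 5.95546938e-05 4.18027510e-04] [-0.77706502 -1.02151423  1.66342712] [ 0.33291071 -0.02030401 -0.01472768]
```

Still no contact, so I continue gently.

play_rows --targets '[0, 0, 0.05, 0, 0, 0, 0, 0, 0, 0.05, 0, 0, 0, 0, 0, 0, 0.05, 0, 0, 0, 0, 0, 0, 0.05, 0, 0, 0, 0, 0, 0, 0.05, 0, 0, 0, 0, 0, 0, 0.05, 0, 0, 0, 0, 0, 0, 0.05, 0, 0, 0, 0, 0, 0, 0.05, 0, 0, 0, 0, 0, 0, 0, 0, 0, 0, 0, 0, 0, 0, 0, 0, 0, 0]'

```text
clock: 24.3
tool_pos: [0.5223, 0.1976, 0.1942]
eef_rot: [0.557, 0.775, 0.243, 0.176]
force: [-0.2, -0.0, -1.7]
opening: 0.0136
gripper_force: 35.0
```

Run:
```python
from h import *
from station import arm
s=arm.sense();q=R.from_quat(s["eef_rot"]);print(QI.inv().apply(s["tool_pos"]-pin_tcp(.0,dx=.003)),q.inv().apply(s["force"]),q.inv().apply(s["torque"]))
```

```text
[2.12745628e-04 5.47327213e-05 4.37571948e-03] [ 0.0482755  -1.14256037  1.23203188] [ 0.32413466 -0.11053831 -0.09021922]
```

play_rows --targets '[0, 0, 0.05, 0, 0, 0, 0, 0, 0, 0.05, 0, 0, 0, 0, 0, 0, 0.05, 0, 0, 0, 0, 0, 0, 0.05, 0, 0, 0, 0, 0, 0, 0.05, 0, 0, 0, 0, 0, 0, 0.05, 0, 0, 0, 0, 0, 0, 0.05, 0, 0, 0, 0, 0, 0, 0, 0, 0, 0, 0, 0, 0, 0, 0, 0, 0, 0, 0, 0, 0, 0, 0, 0, 0]'

```text
clock: 25.55
tool_pos: [0.523, 0.1977, 0.1934]
eef_rot: [0.556, 0.775, 0.243, 0.177]
force: [-42.5, -21.0, 46.0]
opening: 0.0137
gripper_force: 43.0
```

Run:
```python
from h import *
from station import arm
s=arm.sense();q=R.from_quat(s["eef_rot"]);print(QI.inv().apply(s["tool_pos"]-pin_tcp(.0,dx=.003)),q.inv().apply(s["force"]),q.inv().apply(s["torque"]))
c=arm.read_camera("wrist");pickle.dump((s,c),open("w8.pkl","wb"))
for n,p in(("hole",HOLE+YY*.001),("end",HOLE+YY*.014)):print(n,proj(c,p,s))
g=c["image"];print(g[150:240,258:266].mean(axis=(1,2)).round(0).astype(int).tolist())
```

```text
[1.27479507e-04 8.86140612e-05 5.48730492e-03] [ -6.45407929 -12.08428085 -64.58116951] [ 2.56291402 -0.6029716  -0.13648538]
hole [261.25258048 218.85958771]
end [261.27784296 199.20380131]
[232, 231, 231, 231, 231, 230, 230, 229, 230, 230, 230, 230, 231, 232, 232, 231, 232, 233, 233, 232, 232, 232, 232, 232, 232, 232, 231, 230, 231, 231, 232, 232, 234, 236, 216, 105, 70, 79, 83, 82, 84, 82, 82, 81, 81, 93, 130, 152, 103, 86, 103, 106, 109, 125, 146, 163, 178, 191, 199, 200, 198, 186, 162, 141, 137, 137, 138, 138, 138, 139, 139, 139, 140, 133, 107, 99, 100, 100, 101, 100, 100, 101, 100, 100, 100, 101, 101, 101, 102, 101]
```

The flange has seated. The extra 5.5 mm agrees with the rack's nominal 80 mm height. I relieve the push and let go.

play_rows --targets '[0, 0, -0.1, 0, 0, 0, 0, 0, 0, -0.12, 0, 0, 0, 0, 0, 0, 0, 0, 0, 0, 0.2, 0, 0, 0, 0, 0, 0, 0.35, 0, 0, 0, 0, 0, 0, 0.4, 0, 0, -1, 0, 0, 0, 0.4, 0, 0, -2, 0, 0, 0, 0.4, 0, 0, -2.5, 0, 0, 0, 0.4, 0, 0, -2.5, 0, 0, 0, 0.4, 0, 0, -2, 0, 0, 0, 0.4]'

```text
clock: 26.85
tool_pos: [0.4679, 0.1795, 0.2762]
eef_rot: [0.556, 0.775, 0.243, 0.177]
force: [0.0, -0.0, -0.1]
opening: 0.0375
gripper_force: 0.0
```

Run:
```python
from h import *
from station import arm
s,c=shot("w9");q=R.from_quat(s["eef_rot"]);print(s["tool_pos"],s["force"])
hz=-QI.apply([0,0,1]);hy=YY;H=HOLE+YY*.0015
def ring(th): return H+hy*(.009+.064*np.sin(th))+hz*(.0104-.064*np.cos(th))
sd=arm.read_camera("side");top=arm.read_camera("top");pickle.dump((s,c,sd,top),open("c9.pkl","wb"))
for th in(1.5,1.6,1.7,1.8,1.9):print(th,ring(th),proj(c,ring(th),s),proj(sd,ring(th)),proj(top,ring(th)))
print("seat",proj(c,H,s),"gripend",proj(c,H+hz*.0594-hy*.008,s),"gripc",proj(c,H+hz*.0374-hy*.008,s))
g=c["image"].astype(int)
col=g[:,262-4:262+4].mean(axis=1).round(0).astype(int)
print([ (i,col[i].tolist()) for i in range(0,130,2)])
```

```text
[0.46785536 0.17953096 0.27624742] [ 0.03547875 -0.01883282 -0.10574986]
1.5 [0.5030699  0.27337225 0.18541028] [261.20380176 100.32136634] [225.03562743 155.98126164] [185.13707149 185.23860196]
1.6 [0.49955023 0.27232669 0.19064904] [261.20884591 100.08402161] [224.04280151 154.6550985 ] [185.2062445  185.98547295]
1.7 [0.49624482 0.27067881 0.19587251] [261.21360539 100.62721079] [223.14562423 153.38082011] [185.45005366 186.67615161]
1.8 [0.49318668 0.26844509 0.20102849] [261.21799851 102.00112915] [222.35307888 152.17043529] [185.86795386 187.30297937]
1.9 [0.49040638 0.26564783 0.20606547] [261.22193819 104.2474553 ] [221.67345233 151.03565321] [186.45755283 187.85880334]
seat [261.14745047 179.91074315] gripend [261.17733844 208.67022295] gripc [261.1624442  199.96448197]
[(0, [150, 142, 131]), (2, [154, 144, 134]), (4, [156, 147, 136]), (6, [159, 150, 139]), (8, [162, 153, 142]), (10, [166, 155, 144]), (12, [168, 157, 147]), (14, [170, 161, 152]), (16, [170, 162, 153]), (18, [174, 164, 155]), (20, [178, 170, 160]), (22, [186, 178, 166]), (24, [193, 184, 170]), (26, [197, 186
[... 476 characters left out ...]
09, 190, 170]), (70, [126, 114, 101]), (72, [106, 96, 85]), (74, [106, 96, 85]), (76, [105, 95, 84]), (78, [104, 94, 83]), (80, [107, 96, 86]), (82, [108, 97, 86]), (84, [110, 99, 88]), (86, [113, 102, 90]), (88, [116, 104, 92]), (90, [118, 106, 94]), (92, [121, 109, 96]), (94, [124, 111, 99]), (96, [124, 111, 98]), (98, [152, 139, 139]), (100, [214, 198, 201]), (102, [212, 196, 199]), (104, [145, 131, 122]), (106, [135, 121, 106]), (108, [136, 123, 107]), (110, [137, 123, 108]), (112, [136, 122, 108]), (114, [136, 121, 107]), (116, [159, 143, 127]), (118, [176, 161, 143]), (120, [227, 214, 194]), (122, [244, 233, 214]), (124, [243, 233, 215]), (126, [244, 234, 215]), (128, [244, 234, 215])]
```

The ring end's wire is at row ~101, which fits the pin seated and the ring at ~1.65 rad. Next, the ring push with shut fingers, tool leaned 45° to the left.

```bash
cat >> h.py <<'E'
hz=-QI.apply([0,0,1]);hy=YY;hx=np.cross(hy,hz);H=HOLE+YY*.0015
def ring(th): return H+hy*(.009+.064*np.sin(th))+hz*(.0104-.064*np.cos(th))
def hub(p): d=np.asarray(p)-H;return np.array([d@hx,d@hy,d@hz])
QB=toolrot(YS,.611,.785)
def push(th,back=.0025,sh=0,q=QB): return ring(th)+q.apply([sh,0,-back])
E
python3 - <<'E'
from h import *
from station import arm
s=arm.sense();print(hub(s["tool_pos"]),hub(push(1.7,.03)),QB.apply([0,0,1])@hy,QB.apply([0,0,1])@hz,s["joint_pos"])
rows(s,push(1.7,.03),QB,10)
E
```

```text
[ 0.000712   -0.00488808  0.11597887] [-1.04083409e-17  9.36713033e-02  3.98676957e-02] -0.7068251811053661 -0.7073882691672002 [ 0.25152948 -0.05670719  2.11782846  0.08708037  0.47087711 -0.13839096]
dist 0.12452859216606861 ang 0.782263979024805
[0.988, -0.007, 0.758, 0.0, -0.078, 0.0]
[1.044, -0.007, 0.679, 0.0, -0.078, 0.0]
[1.094, -0.007, 0.595, 0.0, -0.078, 0.0]
[1.137, -0.007, 0.508, 0.0, -0.078, 0.0]
[1.173, -0.007, 0.418, 0.0, -0.078, 0.0]
[1.202, -0.007, 0.325, 0.0, -0.078, 0.0]
[1.224, -0.007, 0.23, 0.0, -0.078, 0.0]
[1.238, -0.007, 0.133, 0.0, -0.078, 0.0]
[1.245, -0.007, 0.036, 0.0, -0.078, 0.0]
[1.244, -0.007, -0.061, 0.0, -0.078, 0.0]
```

play_rows --targets '[0.99, 0, 0.76, 0, -0.078, 0, 0, 1.04, 0, 0.68, 0, -0.078, 0, 0, 1.1, 0, 0.6, 0, -0.078, 0, 0, 1.14, 0, 0.5, 0, -0.078, 0, 0, 1.17, 0, 0.42, 0, -0.078, 0, 0, 1.2, 0, 0.33, 0, -0.078, 0, 0, 1.22, 0, 0.23, 0, -0.078, 0, 0, 1.24, 0, 0.13, 0, -0.078, 0, 0, 1.25, 0, 0.04, 0, -0.078, 0, 0, 1.25, 0, -0.06, 0, -0.078, 0, 0]' --grip_force 10

```text
clock: 28.25
tool_pos: [0.475, 0.2845, 0.2137]
eef_rot: [0.606, 0.657, 0.017, 0.448]
force: [0.4, 0.3, 0.7]
opening: 0.0004
gripper_force: 0.0
```

Run:
```python
from h import *
from station import arm
s=arm.sense();q=R.from_quat(s["eef_rot"]);np.set_printoptions(precision=4,suppress=True)
print(hub(s["tool_pos"]),(QB.inv()*q).as_rotvec(),s["joint_pos"],s["opening"])
P=[(push(1.7,.02),QB)]
for i in range(19):
    th=1.75-1.75*i/18;P.append((push(th,.0025,.001+.004*i/18),QB))
path(s,P)
```

```text
[-0.0026  0.0923  0.0423] [ 0.0062  0.0262 -0.007 ] [ 0.863   0.4637  1.8126 -1.0546  1.1722  1.3828] 0.0004045973572173603
[0.238, 0.27, 1.078, -0.006, -0.026, 0.007]
[-0.158, -0.0, 1.561, 0.0, 0.0, 0.0]
[0.515, 0.0, 0.379, 0.0, 0.0, 0.0]
[0.476, -0.0, 0.425, 0.0, 0.0, 0.0]
[0.433, 0.0, 0.467, 0.0, 0.0, 0.0]
[0.386, 0.0, 0.505, 0.0, 0.0, 0.0]
[0.335, -0.0, 0.538, 0.0, 0.0, 0.0]
[0.281, 0.0, 0.565, 0.0, 0.0, 0.0]
[0.225, 0.0, 0.588, 0.0, 0.0, 0.0]
[0.167, -0.0, 0.605, 0.0, 0.0, 0.0]
[0.108, 0.0, 0.616, 0.0, 0.0, 0.0]
[0.047, -0.0, 0.621, 0.0, 0.0, 0.0]
[-0.013, -0.0, 0.621, 0.0, 0.0, 0.0]
[-0.073, -0.0, 0.615, 0.0, 0.0, 0.0]
[-0.132, 0.0, 0.602, 0.0, 0.0, 0.0]
[-0.19, -0.0, 0.585, 0.0, 0.0, 0.0]
[-0.246, 0.0, 0.561, 0.0, 0.0, 0.0]
[-0.299, -0.0, 0.533, 0.0, 0.0, 0.0]
[-0.349, 0.0, 0.499, 0.0, 0.0, 0.0]
[-0.396, -0.0, 0.46, 0.0, 0.0, 0.0]
```

play_rows --targets '[0.24, 0.27, 1.08, -0.006, -0.026, 0.007, 0, -0.16, 0, 1.56, 0, 0, 0, 0, 0.51, 0, 0.38, 0, 0, 0, 0, 0.48, 0, 0.42, 0, 0, 0, 0, 0.43, 0, 0.47, 0, 0, 0, 0, 0.39, 0, 0.5, 0, 0, 0, 0, 0.33, 0, 0.54, 0, 0, 0, 0, 0.28, 0, 0.56, 0, 0, 0, 0, 0.22, 0, 0.59, 0, 0, 0, 0, 0.17, 0, 0.6, 0, 0, 0, 0]'

```text
clock: 29.5
tool_pos: [0.523, 0.2718, 0.1607]
eef_rot: [0.608, 0.649, 0.014, 0.458]
force: [0.3, -0.3, -0.6]
opening: 0.0003
gripper_force: 0.1
```

Run:
```python
from h import *
from station import arm
s=arm.sense();q=R.from_quat(s["eef_rot"]);np.set_printoptions(precision=4,suppress=True)
print(hub(s["tool_pos"]),hub(push(1.75-1.75*8/18,.0025,.003)),(QB.inv()*q).as_rotvec(),s["force"],s["joint_pos"])
path(s,[(push(1.75-1.75*i/18,.0025,.001+.004*i/18),QB) for i in range(9,19)])
c=arm.read_camera("wrist");sd=arm.read_camera("side");tp=arm.read_camera("top");pickle.dump((s,c,sd,tp),open("c10.pkl","wb"))
# does the pale wire show where the ring should be?
for th in(1.0,.9,.8): print(th,proj(c,ring(th),s),proj(sd,ring(th)),proj(tp,ring(th)))
```

```text
[ 0.0009  0.065  -0.025 ] [ 0.      0.0658 -0.026 ] [-0.0002  0.0026  0.0018] [ 0.331  -0.2976 -0.6213] [ 0.7879  0.5902  1.778  -1.1431  1.1039  1.4588]
[0.213, -0.091, 0.637, 0.0, -0.003, -0.002]
[0.047, -0.0, 0.621, 0.0, 0.0, 0.0]
[-0.013, -0.0, 0.621, 0.0, 0.0, 0.0]
[-0.073, -0.0, 0.615, 0.0, 0.0, 0.0]
[-0.132, 0.0, 0.602, 0.0, 0.0, 0.0]
[-0.19, -0.0, 0.585, 0.0, 0.0, 0.0]
[-0.246, 0.0, 0.561, 0.0, 0.0, 0.0]
[-0.299, -0.0, 0.533, 0.0, 0.0, 0.0]
[-0.349, 0.0, 0.499, 0.0, 0.0, 0.0]
[-0.396, -0.0, 0.46, 0.0, 0.0, 0.0]
1.0 [260.1369 239.3776] [231.0816 162.9596] [187.3109 180.952 ]
0.9 [260.1573 233.4423] [232.4307 164.3384] [188.2084 180.0445]
0.8 [260.1795 228.7493] [233.7995 165.6832] [189.2403 179.1404]
```

```bash
cat >> h.py <<'E'
def ringpt(th,a):
    """point of the wire at angle a about the ring centre (0 = far end)"""
    u=hy*np.sin(th)-hz*np.cos(th);return H+hy*.009+hz*.0104+u*(.031+.033*np.cos(a))+hx*.033*np.sin(a)
def score(c,s,ths,arcs):
    g=c["image"].astype(int);m=((g[...,2]-g[...,1]>=0)&(g[...,0]-g[...,1]>6)&(g[...,0]>90)).astype(np.uint8)
    out=[]
    for th in ths:
        v=[]
        for a in arcs:
            x,y=proj(c,ringpt(th,a),s).round().astype(int)
            if 0<=x<512 and 0<=y<384: v.append(m[max(0,y-1):y+2,max(0,x-1):x+2].any())
        out.append((round(float(th),2),round(float(np.mean(v)),2) if v else None,len(v)))
    return out
E
python3 - <<'E'
from h import *
s9,c9,sd9,t9=pickle.load(open("c9.pkl","rb"));s,c,sd,tp=pickle.load(open("c10.pkl","rb"))
A=np.r_[np.linspace(-2.4,-.9,16),np.linspace(.9,2.4,16)];T=np.arange(0,2,.1)
print("before",score(c9,s9,T,A));print("now wrist",score(c,s,T,A));print("side",score(sd,None,T,A));print("top",score(tp,None,T,A))
E
```

```text
before [(0.0, 0.25, 32), (0.1, 0.22, 32), (0.2, 0.31, 32), (0.3, 0.53, 32), (0.4, 0.62, 32), (0.5, 0.69, 32), (0.6, 0.66, 32), (0.7, 0.62, 32), (0.8, 0.66, 32), (0.9, 0.66, 32), (1.0, 0.75, 32), (1.1, 0.78, 32), (1.2, 0.88, 32), (1.3, 1.0, 32), (1.4, 1.0, 32), (1.5, 1.0, 32), (1.6, 1.0, 32), (1.7, 1.0, 32), (1.8, 0.97, 32), (1.9, 0.88, 32)]
now wrist [(0.0, 0.19, 32), (0.1, 0.25, 32), (0.2, 0.16, 32), (0.3, 0.16, 32), (0.4, 0.12, 32), (0.5, 0.09, 32), (0.6, 0.12, 32), (0.7, 0.12, 32), (0.8, 0.12, 32), (0.9, 0.06, 32), (1.0, 0.0, 32), (1.1, 0.0, 32), (1.2, 0.0, 32), (1.3, 0.0, 32), (1.4, 0.0, 32), (1.5, 0.0, 32), (1.6, 0.0, 32), (1.7, 0.0, 32), (1.8, 0.0, 32), (1.9, 0.0, 32)]
side [(0.0, 0.06, 32), (0.1, 0.06, 32), (0.2, 0.06, 32), (0.3, 0.09, 32), (0.4, 0.09, 32), (0.5, 0.12, 32), (0.6, 0.16, 32), (0.7, 0.31, 32), (0.8, 0.56, 32), (0.9, 0.81, 32), (1.0, 0.94, 32), (1.1, 0.59, 32), (1.2, 0.53, 32), (1.3, 0.25, 32), (1.4, 0.19, 32), (1.5, 0.19, 32), (1.6, 0.09, 32), (1.7, 0.09, 32), (1.8, 0.06, 32), (1.9, 0.06, 32)]
top [(0.0, 0.56, 32), (0.1, 0.56, 32), (0.2, 0.5, 32), (0.3, 0.44, 32), (0.4, 0.44, 32), (0.5, 0.53, 32), (0.6, 0.62, 32), (0.7, 0.75, 32), (0.8, 0.84, 32), (0.9, 0.84, 32), (1.0, 0.88, 32), (1.1, 0.62, 32), (1.2, 0.44, 32), (1.3, 0.38, 32), (1.4, 0.25, 32), (1.5, 0.19, 32), (1.6, 0.19, 32), (1.7, 0.19, 32), (1.8, 0.16, 32), (1.9, 0.09, 32)]
```

Side and top views both show the ring at ~0.97 rad, so it is following the fingers.

play_rows --targets '[0.21, -0.09, 0.64, 0, -0.003, -0.002, 0, 0.05, 0, 0.62, 0, 0, 0, 0, -0.01, 0, 0.62, 0, 0, 0, 0, -0.07, 0, 0.61, 0, 0, 0, 0, -0.13, 0, 0.6, 0, 0, 0, 0, -0.19, 0, 0.58, 0, 0, 0, 0, -0.25, 0, 0.56, 0, 0, 0, 0, -0.3, 0, 0.53, 0, 0, 0, 0, 0, 0, 0, 0, 0, 0, 0, 0, 0, 0, 0, 0, 0, 0]'

```text
clock: 30.9
tool_pos: [0.55, 0.2405, 0.137]
eef_rot: [0.607, 0.648, 0.013, 0.459]
force: [-0.1, -0.2, -0.5]
opening: 0.0007
gripper_force: 0.1
```

```bash
cat > st.py <<'E'
from h import *
from station import arm
s=arm.sense();q=R.from_quat(s["eef_rot"]);np.set_printoptions(precision=4,suppress=True)
print(hub(s["tool_pos"]),"target0",hub(push(0,.0025,.005)),q.inv().apply(s["force"]),"fhub",[round(float(s["force"]@v),1) for v in(hx,hy,hz)])
path(s,[(push(0,.0025,.005),QB)])
A=np.r_[np.linspace(-2.4,-.6,16),np.linspace(.6,2.4,16)];T=np.arange(-.2,1.2,.1)
for n in("side","top"): print(n,score(arm.read_camera(n),None,T,A))
E
python3 st.py
```

```text
[ 0.0001  0.0267 -0.0533] target0 [-0.      0.0143 -0.0554] [ 0.0991 -0.3649  0.3541] fhub [-0.4, -0.2, -0.3]
[-0.734, -0.008, 1.025, 0.0, 0.0, 0.0]
side [(-0.2, 0.5, 32), (-0.1, 0.5, 32), (0.0, 0.56, 32), (0.1, 0.69, 32), (0.2, 0.75, 32), (0.3, 0.75, 32), (0.4, 0.78, 32), (0.5, 0.72, 32), (0.6, 0.72, 32), (0.7, 0.78, 32), (0.8, 0.75, 32), (0.9, 0.5, 32), (1.0, 0.25, 32), (1.1, 0.19, 32)]
top [(-0.2, 0.53, 32), (-0.1, 0.56, 32), (0.0, 0.75, 32), (0.1, 0.94, 32), (0.2, 0.78, 32), (0.3, 0.38, 32), (0.4, 0.25, 32), (0.5, 0.12, 32), (0.6, 0.12, 32), (0.7, 0.03, 32), (0.8, 0.03, 32), (0.9, 0.03, 32), (1.0, 0.03, 32), (1.1, 0.03, 32)]
```

play_rows --targets '[-0.08, 0, 0.11, 0, 0, 0, 0, -0.08, 0, 0.11, 0, 0, 0, 0, -0.08, 0, 0.11, 0, 0, 0, 0, -0.08, 0, 0.11, 0, 0, 0, 0, -0.08, 0, 0.11, 0, 0, 0, 0, -0.08, 0, 0.11, 0, 0, 0, 0, -0.08, 0, 0.11, 0, 0, 0, 0, -0.06, 0, 0.08, 0, 0, 0, 0, 0, 0, 0, 0, 0, 0, 0, 0, 0, 0, 0, 0, 0, 0]'

```text
clock: 32.25
tool_pos: [0.5542, 0.231, 0.1356]
eef_rot: [0.607, 0.648, 0.013, 0.459]
force: [-0.0, 0.4, 0.5]
opening: 0.0007
gripper_force: 0.4
```

```bash
python3 st.py
```

```text
[ 0.0001  0.0163 -0.055 ] target0 [-0.      0.0143 -0.0554] [ 0.0889  0.3724 -0.5122] fhub [0.4, 0.4, 0.3]
[-0.113, -0.007, 0.17, 0.0, 0.0, 0.0]
side [(-0.2, 0.47, 32), (-0.1, 0.5, 32), (0.0, 0.56, 32), (0.1, 0.56, 32), (0.2, 0.62, 32), (0.3, 0.66, 32), (0.4, 0.72, 32), (0.5, 0.72, 32), (0.6, 0.66, 32), (0.7, 0.72, 32), (0.8, 0.66, 32), (0.9, 0.47, 32), (1.0, 0.28, 32), (1.1, 0.22, 32)]
top [(-0.2, 0.56, 32), (-0.1, 0.72, 32), (0.0, 0.72, 32), (0.1, 0.66, 32), (0.2, 0.38, 32), (0.3, 0.09, 32), (0.4, 0.06, 32), (0.5, 0.0, 32), (0.6, 0.0, 32), (0.7, 0.0, 32), (0.8, 0.0, 32), (0.9, 0.0, 32), (1.0, 0.0, 32), (1.1, 0.0, 32)]
```

play_rows --targets '[-0.03, 0, 0.04, 0, 0, 0, 0, -0.03, 0, 0.04, 0, 0, 0, 0, -0.03, 0, 0.04, 0, 0, 0, 0, -0.03, 0, 0.04, 0, 0, 0, 0, -0.03, 0, 0.03, 0, 0, 0, 0, -0.03, 0, 0.03, 0, 0, 0, 0, -0.03, 0, 0.03, 0, 0, 0, 0, -0.03, 0, 0.03, 0, 0, 0, 0, 0, 0, 0, 0, 0, 0, 0, 0, 0, 0, 0, 0, 0, 0]'

```text
clock: 33.6
tool_pos: [0.5554, 0.2279, 0.1352]
eef_rot: [0.607, 0.649, 0.013, 0.458]
force: [-4.9, 3.2, 2.1]
opening: 0.0004
gripper_force: 2.7
```

```bash
python3 st.py
```

```text
[-0.      0.013  -0.0553] target0 [-0.      0.0143 -0.0554] [ 0.5807 -1.7127 -5.9331] fhub [-1.7, 4.6, 3.8]
[0.095, 0.003, -0.092, 0.0, -0.0, 0.0]
side [(-0.2, 0.53, 32), (-0.1, 0.59, 32), (0.0, 0.62, 32), (0.1, 0.62, 32), (0.2, 0.69, 32), (0.3, 0.72, 32), (0.4, 0.75, 32), (0.5, 0.81, 32), (0.6, 0.75, 32), (0.7, 0.69, 32), (0.8, 0.62, 32), (0.9, 0.44, 32), (1.0, 0.25, 32), (1.1, 0.19, 32)]
top [(-0.2, 0.62, 32), (-0.1, 0.81, 32), (0.0, 0.81, 32), (0.1, 0.75, 32), (0.2, 0.47, 32), (0.3, 0.22, 32), (0.4, 0.16, 32), (0.5, 0.06, 32), (0.6, 0.06, 32), (0.7, 0.06, 32), (0.8, 0.0, 32), (0.9, 0.0, 32), (1.0, 0.0, 32), (1.1, 0.0, 32)]
```

The contact force is rising, with the ring against the shank. One more small press, then I retreat.

play_rows --targets '[-0.03, 0, 0.03, 0, 0, 0, 0, -0.03, 0, 0.03, 0, 0, 0, 0, -0.02, 0, 0.02, 0, 0, 0, 0, 0, 0, 0, 0, 0, 0, 0, 0, 0, 0, 0, 0, 0, 0, 0, 0, 0, 0, 0, 0, 0, 0, 0, 0, 0, 0, 0, 0, 0, 0, 0, 0, 0, 0, 0, 0, 0, 0, 0, 0, 0, 0, 0, 0, 0, 0, 0, 0, 0]'

```text
clock: 34.95
tool_pos: [0.5557, 0.2272, 0.1352]
eef_rot: [0.607, 0.649, 0.013, 0.458]
force: [-6.7, 6.1, 2.3]
opening: 0.001
gripper_force: 4.4
```

```bash
python3 st.py
```

```text
[-0.      0.0123 -0.0554] target0 [-0.      0.0143 -0.0554] [ 2.5327 -2.2577 -8.744 ] fhub [-2.3, 8.0, 4.4]
[0.136, 0.005, -0.145, 0.0, -0.001, 0.0]
side [(-0.2, 0.62, 32), (-0.1, 0.69, 32), (0.0, 0.69, 32), (0.1, 0.72, 32), (0.2, 0.72, 32), (0.3, 0.72, 32), (0.4, 0.75, 32), (0.5, 0.81, 32), (0.6, 0.78, 32), (0.7, 0.72, 32), (0.8, 0.66, 32), (0.9, 0.47, 32), (1.0, 0.28, 32), (1.1, 0.22, 32)]
top [(-0.2, 0.59, 32), (-0.1, 0.75, 32), (0.0, 0.75, 32), (0.1, 0.69, 32), (0.2, 0.53, 32), (0.3, 0.12, 32), (0.4, 0.09, 32), (0.5, 0.09, 32), (0.6, 0.06, 32), (0.7, 0.06, 32), (0.8, 0.06, 32), (0.9, 0.06, 32), (1.0, 0.06, 32), (1.1, 0.06, 32)]
```

play_rows --targets '[-0.04, 0, 0.04, 0, 0, 0, 0, -0.04, 0, 0.04, 0, 0, 0, 0, -0.03, 0, 0.03, 0, 0, 0, 0, -0.03, 0, 0.03, 0, 0, 0, 0, 0, 0, 0, 0, 0, 0, 0, 0, 0, 0, 0, 0, 0, 0, 0, 0, 0, 0, 0, 0, 0, 0, 0, 0, 0, 0, 0, 0, 0, 0, 0, 0, 0, 0, 0, 0, 0, 0, 0, 0, 0, 0]'

```text
clock: 36.3
tool_pos: [0.5561, 0.2263, 0.1351]
eef_rot: [0.607, 0.649, 0.014, 0.458]
force: [-12.3, 12.5, 3.6]
opening: 0.0004
gripper_force: 7.7
```

```bash
python3 st.py|head -2
```

```text
[-0.      0.0113 -0.0556] target0 [-0.      0.0143 -0.0554] [  6.0113  -4.1852 -16.3827] fhub [-4.2, 15.8, 7.4]
[0.201, 0.005, -0.227, 0.001, -0.003, 0.0]
```

play_rows --targets '[0.2, 0, -0.2, 0, 0, 0, 0, 0.3, 0, -0.3, 0, 0, 0, 0, 0.3, 0, -0.5, 0, 0, 0, 0, 0.3, 0, -1, 0, 0, 0, 0, 0, 0, -2, 0, 0, 0, 0, 0, 0, -2.5, 0, 0, 0, 0, 0, 0, -2.5, 0, 0, 0, 0, 0, 0, -2.5, 0, 0, 0, 0, 0, 0, -2, 0, 0, 0, 0, 0, 0, -1, 0, 0, 0, 0]'

```text
clock: 37.65
tool_pos: [0.469, 0.3128, 0.2139]
eef_rot: [0.607, 0.649, 0.013, 0.459]
force: [-0.1, -0.5, -1.3]
opening: 0.001
gripper_force: 0.0
```

Run:
```python
from h import *
from station import arm
s,c=shot("w11");print(s["tool_pos"],s["force"])
A=np.r_[np.linspace(-2.0,-.6,16),np.linspace(.6,2.0,16)];T=np.arange(-.2,1.7,.1)
W=score(c,s,T,A);S=score(arm.read_camera("side"),None,T,A);P=score(arm.read_camera("top"),None,T,A)
for a,b,d in zip(W,S,P):print(a,b[1],d[1])
# end of the ring in the wrist view
for th in(0,.2,.4): print(th,proj(c,ring(th),s),proj(c,ringpt(th,.7),s),proj(c,ringpt(th,-.7),s))
print("hub corner",proj(c,H+hy*.013,s),"seat",proj(c,H,s),"gripend",proj(c,H+hz*.0594-hy*.008,s))
g=c["image"].astype(int);m=((g[...,2]-g[...,1]>=0)&(g[...,0]-g[...,1]>6)&(g[...,0]>90))
x0,y0=proj(c,H-hz*.03,s).astype(int)
for y in range(max(0,y0-45),min(384,y0+50),2): print(y,''.join('#' if m[y,x] else '.' for x in range(max(0,x0-60),min(512,x0+60))))
```

```text
[0.46902282 0.31277422 0.21391511] [-0.05639517 -0.45883775 -1.28540497]
(-0.2, 0.75, 32) 0.53 0.69
(-0.1, 0.97, 32) 0.62 0.88
(0.0, 1.0, 32) 0.62 0.78
(0.1, 0.84, 32) 0.72 0.66
(0.2, 0.75, 32) 0.78 0.19
(0.3, 0.56, 32) 0.75 0.0
(0.4, 0.47, 32) 0.72 0.0
(0.5, 0.44, 32) 0.75 0.0
(0.6, 0.41, 32) 0.81 0.0
(0.7, 0.38, 32) 0.97 0.0
(0.8, 0.41, 32) 0.75 0.0
(0.9, 0.47, 32) 0.47 0.0
(1.0, 0.5, 32) 0.25 0.0
(1.1, 0.59, 32) 0.16 0.0
(1.2, 0.56, 32) 0.09 0.0
(1.3, 0.56, 32) 0.09 0.0
(1.4, 0.53, 32) 0.12 0.0
(1.5, 0.59, 32) 0.12 0.0
(1.6, 0.78, 32) 0.09 0.0
0 [260.98011549 190.39275687] [281.38725375 196.87706779] [240.58410913 196.89693309]
0.2 [260.99028498 185.36215137] [282.07566538 192.64021742] [239.91396025 192.66014492]
0.4 [261.00333139 182.40218643] [282.86292326 190.30040813] [239.14988851 190.32072277]
hub corner [261.03542804 237.09884758] seat [261.023965   241.73084653] gripend [261.08026498 304.97764745]
169 ........................................................................................................................
171 ................................................
[... 5122 characters left out ...]
................#..........................................................
255 .............................................................#..........................................................
257 .............................................................#..........................................................
259 ........................................................................................................................
261 ........................................................................................................................
263 ........................................................................................................................
```

The ring loops round the hub's end and crosses the shank under the hub (rows 191–193, tip at row 183), at about 0 rad. The black line on the shaft stands in line with the pin, and the gripper is clear.

```bash
python3 -c "
from station import arm
print(arm.hand_in())"
```

```text
the job is handed in; nothing more can be done
None
```

I handed the job in at about 38 s: cradle tipped until daylight showed through the hub and shaft hole, larger linchpin seated on the hub, ring closed against its shank underneath, gripper clear; the small pin and the other things were never touched, and no verdict came back.

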